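# Lift the tray out of the toolbox and hold it level

### The job

Open the toolbox by the tab on its lid, swinging the lid past upright so that it stays back, then lift the tray with its parts out by its handle and hold it up, level and still, at least 10 cm above the rim of the box, so that I can get at the tools underneath. Keep the tray level all the way so that none of the parts spills, leave the other things on the bench where they are, and finish while still holding the tray in the air.

Things in the scene. Friction and masses are not known exactly. Their poses are not given: they have to be found in the camera images.
- toolbox: Plastic toolbox body, heavy with tools: does not shift. 180 (x) by 340 (y) mm, rim 120 mm above the bench, walls 4 mm. Origin: centre of its underside; z up; its own -x is the front, with the lid's lift tab and two latches, both already undone, and faces roughly to the robot. The lid's hinge line runs parallel to y at x = +90, z = 120 mm.
- lid (a joint): Lid angle about the hinge line along the back of the rim, rad: 0 shut, 1.57 upright, 1.85 at its stop, leaning back. The lid (300 g, a shallow hood 184 x 344 x 35 mm) turns freely with a little friction: let go before upright it falls shut, past upright it falls back on the stop and stays.
- lid_tab (a point): Grip point of the lift tab at the middle of the lid's front edge: a block 44 mm wide along the hinge direction (pinch it across this width), 16 mm thick, 41 mm out. The point is mid-width, mid-thickness, 23 mm out from the lid, 205 mm from the hinge; lid shut: x -115, y 0, z 134 mm of the toolbox. The tab can swivel between two pads as the lid swings, so a tool may keep pointing down.
- tray: Lift-out tray inside the box, hidden by the lid at first: 156 (x) by 316 (y) by 38 mm high, walls and floor 4 mm, about 350 g empty. It sits loose on ledges at the box's two ends, underside 68 mm above the bench (52 mm below the rim), about 8 mm of play all round. Origin: centre of its underside; z up; y along its length.
- tray_handle (a point): Centre of the tray's handle, 67 mm above the tray's underside (15 mm above the box's rim): a straight bar along the tray's y, 162 mm long, 18 mm thick (x), 20 mm high, on posts 74 mm either side of its middle. Grip it across its thickness anywhere from -60 to +60 mm. Axes as the tray's.
- socket: Steel socket standing in one cell of the tray, 30 mm across, 34 mm high, about 130 g. Origin: centre of its underside. Each of the tray's four cells (72 x 152 mm) holds one part near its outer end; which part is in which cell varies.
- battery: Tool battery lying in one cell of the tray, 42 x 60 x 30 mm, about 180 g. Origin: centre of its underside.
- coupling: Brass pipe coupling standing in one cell of the tray, 28 mm across, 30 mm high, about 50 g. Origin: centre of its underside.
- gland: Plastic cable gland standing in one cell of the tray, 34 mm across, 28 mm high, about 30 g. Origin: centre of its underside.
- tape_roll: Bystander: roll of insulating tape lying flat beside the box, 68 mm across, 19 mm high. Origin: centre of its underside.
- spray_can: Bystander: spray can standing beside the box, 52 mm across, 150 mm high. Origin: centre of its underside.
- screwdriver: Bystander: screwdriver lying on the bench near a front corner of the box, about 200 mm long. Origin: middle of its underside.
- hammer: Bystander: hammer lying on the bench to the robot's right. Origin: middle of its underside.
- spirit_level: Bystander: short spirit level standing on its edge on the bench to the robot's left, 23 x 230 x 46 mm high. Origin: centre of its underside.
- tape_measure: Bystander: tape measure on the bench to the robot's right, 65 x 38 x 62 mm. Origin: centre of its underside.
- mug: Bystander: mug on the bench to the robot's left, 82 mm across, 95 mm high. Origin: centre of its underside.

How it is judged:
On the way, in this order (a step that is already met when the one before it is completed fails the run):
1. the lid is swung open past upright (value of joint lid above 1.6 rad and height (world z) of tray below 0.08 m), for 0.2 s.
2. the tray is lifted out above the rim by the gripper, near level (height (world z) of tray above 0.14 m and angle between tray's own z axis and vertical below 0.14 rad and contact force between tray and toolbox below 0.1 N and contact force between tray and the fingers above 2 N), for 0.1 s.
At the end, for the whole second after the job is handed in: Lid over 1.6 rad open; tray held by the gripper alone, off the toolbox, underside over 220 mm above the bench (100 mm above the rim), level within 0.09 rad, still (20 mm/s, 0.1 rad/s); all four parts in the tray; bystanders within 20 mm of their start (value of joint lid above 1.6 rad and height (world z) of tray above 0.22 m and angle between tray's own z axis and vertical below 0.09 rad and linear speed of tray below 0.02 m/s and angular speed of tray below 0.1 rad/s and contact force between tray and the fingers above 2 N and contact force between tray and toolbox below 0.1 N and x of socket in the frame of tray between -0.078 and 0.078 m and y of socket in the frame of tray between -0.158 and 0.158 m and z of socket in the frame of tray between -0.005 and 0.045 m and x of battery in the frame of tray between -0.078 and 0.078 m and y of battery in the frame of tray between -0.158 and 0.158 m and z of battery in the frame of tray between -0.005 and 0.045 m and x of coupling in the frame of tray between -0.078 and 0.078 m and y of coupling in the frame of tray between -0.158 and 0.158 m and z of coupling in the frame of tray between -0.005 and 0.045 m and x of gland in the frame of tray between -0.078 and 0.078 m and y of gland in the frame of tray between -0.158 and 0.158 m and z of gland in the frame of tray between -0.005 and 0.045 m and distance of each of tape_roll, spray_can, screwdriver, hammer, spirit_level, tape_measure, mug from where it was at the start of the episode below 0.02 m); the arm keeps its last pose, push and grip.
It fails at once if the tray is tipped more than 14 degrees (angle between tray's own z axis and vertical above 0.25 rad).
It fails at once if a part spills from the tray (z of any of socket, battery, coupling, gland in the frame of tray below -0.02 m or distance between any of socket, battery, coupling, gland and tray above 0.2 m).
It fails at once if a bystander is pushed more than 20 mm (distance of any of tape_roll, spray_can, screwdriver, hammer, spirit_level, tape_measure, mug from where it was at the start of the episode above 0.02 m).
It also fails if it takes over 51 s, if anything falls off the work surface, if the arm or the gripper's body presses on something with over 40 N, if the wrist force passes 120 N, or if a joint passes its speed limit or range.

### The arm

A 6-joint arm with a two-finger parallel gripper is mounted at the origin on the work surface. World frame = base frame: x ahead of the robot, y to its left, z up, the work surface at z = 0. Lengths are in m, angles in rad, forces in N, time in s.
With the tool pointing down it reaches from about 0.35 to 0.85 m from the base axis. Payload 8.1 kg.
Tool frame: the origin (TCP) lies midway between the tips of the shut fingers; the grasp point (between the pads) lies 19 mm behind it; z points along the fingers, y is the direction in which the jaws open and shut (so a half turn about z gives the same grasp; the last joint's range is limited). The gripper opens to 85 mm and grips with 20 to 120 N. Pads are 22 mm wide; open, the fingers measure 114 mm over their backs; the gripper's body (76 mm by 85 mm) begins 54 mm behind the grasp point. The pads swing forward as they close: fully open they stand 13 mm farther back than shut.
Start: joints at [1.056, 0.13, 1.488, -0, 1.523, -0.085], TCP at [0.25, 0.545, 0.194] pointing down, gripper open.
Joint ranges: [-2.96, 2.96], [-0.89, 2.26], [0.02, 2.5], [-1.34, 4.48], [0, 2.73], [-2.66, 2.66]. Speed limits (rad/s): [2.39, 2.39, 2.79, 3.14, 3.14, 3.14].

### API

Orientations are given as a unit quaternion [w, x, y, z].
In Python, from station import r gives the robot as it stands.
- The arm moves only by the shell command python3 -m creep 'ROWS' [OPENING] [FORCE]. ROWS is JSON, a list of rows, each a list of 2 entries, a list of its own where there are three numbers: the shift along the tool's x, y, z in units of 40 mm (1.0 is 40 mm), then the turn about the tool's z in units of 6 degrees (1.0 is 6 degrees). A call has 1 to 12 rows; each row is the pose to reach, as a shift and turn from the pose commanded when the call began, along the tool's axes at that moment; what a row does not reach only later rows make up. A row lasts 1/10 s, in which the tool goes at most 50 mm and 8.59 degrees, less where a joint would pass 70% of its speed; a pose out of reach is approached as far as the arm can. A call with a gripper value outside its range is refused whole. OPENING is the opening, from -1 (shut) to 1 (fully open), set as the call begins (- or left out, the last holds). The fingers move at their own pace and stop on an object; FORCE is the grip in N (left out, the last holds). Time passes only in rows, so rows that repeat a pose let the fingers close. It gives the time, the measured TCP pose, the force and the opening at its end, in the units of the state.
- r.read_state(): the state, without advancing time (a new reading comes with each control period).
- r.get_image(name): name is "side" or "top" or "wrist"; returns a dict with "pixels" (400x640x3 uint8, blue, green, red), "z_map" (400x640 float32, m along the optical axis (not along the pixel's ray), 0 where there is no reading), "mtx" (3x3 intrinsics, pixels), "R" (3x3) and "t" (3): a world point X has camera coordinates R X + t; the wrist camera has in their place "T_tool_cam" (4x4, takes a point from camera to tool coordinates, whose origin is the TCP and whose axes are the flange's). Camera axes: x right, y down, z forward; pixel columns grow to the right and rows downward; lengths in m; the calibration is good to about 2 mm. The wrist camera is an equidistant fisheye: a pixel r from the principal point sees the ray r / f radians off the axis. A picture is of the moment at which its call begins: read the wrist's pose just before it.
- r.finish_job(): hands the job in, once; it reports no verdict.
Trained networks look in the newest picture that a camera, given by its name, has taken for a name from the list of things; names that differ only in an ending like _2 or _b are one class to them, and where a whole thing is asked for, a point or a joint stands for the part that bears it (a point fixed in the world has none). Each returns a list of dicts, best first, with "conf" (0 to 1); they miss things now and then, are a little off and sometimes report something else, mostly with a low value. They report only what shows in the picture. A call takes as long as a camera call.
- r.recognise(camera, thing): "rect" ([centre column, centre row, width, height] in pixels, round what is visible of it).
- r.silhouettes(camera, thing): "pixels" (400x640 bool, what is visible of it) and "rect" ([centre column, centre row, width, height] in pixels, round what is visible of it).
- r.spot_point(camera, thing): "position" ([column, row] in pixels: a listed point, or the origin of a listed thing).
The state is a dict: "t": time; "joints": joint angles; "dq": joint speeds; "joint_efforts": joint torques, N m; "position": TCP position; "tool_rot": TCP orientation; "contact_force": force on the tool from outside, world axes, zero at the start; "wrist_torque": the same for the moment, N m; "opening": opening from 0.0 (shut) to 1.0 (fully open).
Only numpy, scipy, OpenCV 4.12 (cv2) and the standard library are available. Lean on these libraries where they do the work, as an engineer would, in place of code of your own. Each camera call takes 0.05 s, during which the arm holds its last target.

## Working session

There is one attempt and no reset: what is moved stays moved. The work goes in short steps, Python scripts to look and compute and a shell command to move; the robot and the scene stay as the last step left them, time stands still between calls to the robot, and variables do not carry over. Pictures are saved under pics/ and viewed, and the job is handed in when it is done.

```bash
ls; mkdir -p pics; python3 - <<'E'
from station import r
import cv2
s=r.read_state();print({k:s[k] for k in('t','position','tool_rot','opening')})
for n in('side','top'):
    im=r.get_image(n);cv2.imwrite(f'pics/{n}0.png',im['pixels'])
    for th in('lid_tab','toolbox','spray_can','tape_roll','screwdriver','mug','spirit_level'):
        try:
            d=(r.spot_point(n,th) or [None])[0]
            print(n,th,d)
        except Exception as e: print(n,th,e)
    print(im['mtx'].tolist(),im['R'].tolist(),im['t'])
E
```

```text
pics
{'t': 0.0, 'position': array([0.24965993, 0.5448826 , 0.19322694]), 'tool_rot': array([-2.82479353e-04,  2.13234663e-01,  9.77000548e-01, -9.09514464e-04]), 'opening': 1.0026483578963583}
side lid_tab {'position': [331.4, 193.7], 'conf': 0.87}
side toolbox {'position': [332.7, 194.2], 'conf': 0.39}
side spray_can None
side tape_roll {'position': [282.2, 265.9], 'conf': 0.55}
side screwdriver {'position': [323.1, 268.3], 'conf': 0.68}
side mug {'position': [365.5, 352.9], 'conf': 0.62}
side spirit_level {'position': [289.0, 378.0], 'conf': 0.97}
[[459.774548050659, 0.0, 321.21881162969424], [0.0, 459.774548050659, 197.89449780672598], [0.0, 0.0, 1.0]] [[-0.999492894533693, -0.020776615308253615, -0.02413060365993532], [0.009239111140245582, 0.5359883034029131, -0.8441748500403249], [0.03047281742796738, -0.8439697096884459, -0.5355245433464298]] [0.47620144 0.10406672 1.54587199]
top lid_tab {'position': [328.1, 214.1], 'conf': 0.69}
top toolbox None
top spray_can {'position': [394.1, 192.0], 'conf': 0.53}
top tape_roll {'position': [268.7, 173.9], 'conf': 0.55}
top screwdriver {'position': [268.7, 209.3], 'conf': 0.66}
top mug {'position': [181.3, 235.4], 'conf': 0.84}
top spirit_level {'position': [162.5, 184.5], 'conf': 0.89}
[[363.34771142436546, 0.0, 321.5732231946888], [0.0, 363.34771142436546, 197.73894471083466], [0.0, 0.0, 1.0]] [[0.016035825151164897, -0.9998339390264602, 0.00865717520638609], [-0.9974660665683172, -0.01659685828836474, -0.0691808524064656], [0.06931304607684259, -0.007525866447708065, -0.997566570699801]] [-0.00945825  0.49862774  1.27879865]
```

View pics/side0.png

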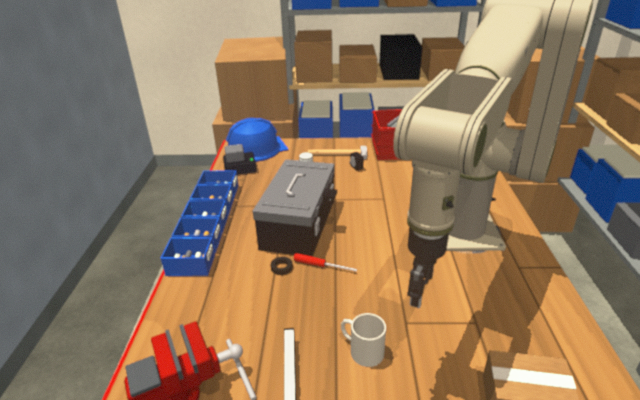

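View pics/top0.png

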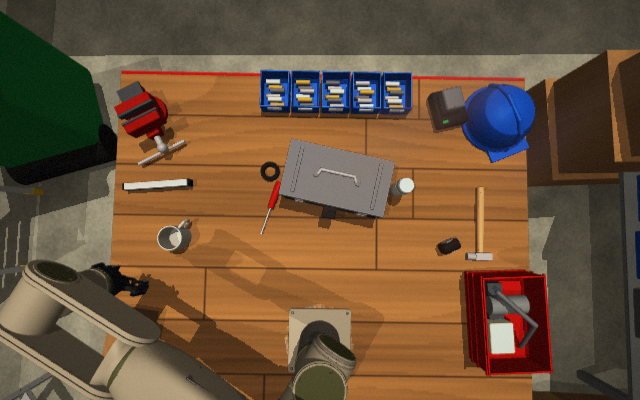

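```bash
cat > h.py <<'E'
import numpy as np,cv2
from station import r
def P(im,uv,z=None):
    "pixel->world; with z: intersect plane; else depth"
    d=np.linalg.inv(im['mtx'])@[uv[0],uv[1],1.]
    R,t=im['R'],im['t']; c=-R.T@t; w=R.T@d
    if z is None:
        zz=im['z_map'][int(round(uv[1])),int(round(uv[0]))]; return c+w*zz
    return c+w*(z-c[2])/w[2]
def cloud(im):
    h,w=im['z_map'].shape; u,v=np.meshgrid(np.arange(w),np.arange(h)); z=im['z_map']
    p=np.stack([u,v,np.ones_like(u)],-1)@np.linalg.inv(im['mtx']).T*z[...,None]
    return (p-im['t'])@im['R']
E
python3 - <<'E'
from h import *
np.set_printoptions(precision=4,suppress=True)
for n,uv in(('top',(328.1,214.1)),('side',(331.4,193.7))):
    im=r.get_image(n); print(n,P(im,uv),P(im,uv,.142))
    C=cloud(im); m=(C[...,2]>.14)&(C[...,2]<.17)&(C[...,0]>.35)&(abs(C[...,1])<.25)
    q=C[m]; print(m.sum(), q.min(0),q.max(0),np.median(q[:,2]))
    if n=='top':
        rect=cv2.minAreaRect(q[:,:2].astype(np.float32)); print(rect)
        for th in('tape_roll','spray_can','screwdriver','hammer','spirit_level','tape_measure','mug'):
            d=r.silhouettes(n,th)
            if d: print(th,d[0]['conf'],C[d[0]['pixels']].min(0),C[d[0]['pixels']].max(0))
E
```

```text
top [ 0.4377 -0.0221  0.1441] [ 0.4377 -0.0222  0.142 ]
6245 [ 0.4254 -0.2494  0.14  ] [0.6787 0.1394 0.1694] 0.15411248127588154
((0.5338125824928284, -0.05817565321922302), (0.37523531913757324, 0.2253625988960266), 78.20591735839844)
tape_roll 0.69 [ 0.4089  0.0084 -0.0056] [0.6265 0.224  1.3103]
spray_can 0.61 [ 0.4089 -0.2951 -0.0001] [0.5688 0.0084 1.3103]
screwdriver 0.48 [ 0.3109 -0.4871  0.0005] [0.4089 0.0084 1.3103]
hammer 0.61 [ 0.2906 -0.6064 -0.0055] [0.5464 0.0084 1.3103]
tape_measure 0.52 [ 0.3126 -0.4931  0.0106] [0.4089 0.0084 1.3103]
mug 0.62 [ 0.3148  0.0084 -0.0066] [0.4089 0.5862 1.3103]
side [ 0.4402 -0.0053  0.1408] [ 0.4402 -0.0034  0.142 ]
3331 [ 0.4251 -0.2497  0.14  ] [0.6784 0.1432 0.166 ] 0.15337789798614437
```

```bash
python3 - <<'E'
from h import *
np.set_printoptions(precision=4,suppress=True)
im=r.get_image('top'); C=cloud(im)
m=((C[...,2]>.145)&(C[...,2]<.159)&(C[...,0]>.35)&(abs(C[...,1])<.25)&(im['z_map']>0)).astype(np.uint8)
n,l,st,_=cv2.connectedComponentsWithStats(m); i=1+np.argmax(st[1:,4]); q=C[l==i]
print(st[i]); (c,sz,a)=cv2.minAreaRect(q[:,:2].astype(np.float32)); print(c,sz,a)
print(cv2.boxPoints((c,sz,a)))
# tab: points in front, z .12-.147
for th in(-8,-9,-10,-11,-12,-13,-14):
    t=np.radians(th);R=np.array([[np.cos(t),-np.sin(t)],[np.sin(t),np.cos(t)]])
    L=q[:,:2]@R; e=[np.ptp(L[:,0]),np.ptp(L[:,1])]; mid=[(L.max(0)+L.min(0))/2]
    print(th,np.array(e),R@mid[0])
v=cv2.resize(im['pixels'][120:240,250:420],None,fx=4.5,fy=4.5,interpolation=cv2.INTER_CUBIC);cv2.imwrite('pics/t1.png',v)
E
```

```text
[ 278  139  117   78 5773]
(0.5546292066574097, -0.046799108386039734) (0.34518957138061523, 0.18722519278526306) 78.14876556396484
[[ 0.4276 -0.1965]
 [ 0.6108 -0.2349]
 [ 0.6817  0.1029]
 [ 0.4985  0.1413]]
-8 [0.2034 0.3534] [ 0.5557 -0.0464]
-9 [0.1985 0.3508] [ 0.5555 -0.0464]
-10 [0.1943 0.3481] [ 0.5551 -0.0463]
-11 [0.1904 0.3458] [ 0.5548 -0.0466]
-12 [0.1871 0.3454] [ 0.5549 -0.0467]
-13 [0.1916 0.3482] [ 0.5555 -0.0468]
-14 [0.1965 0.351 ] [ 0.5559 -0.047 ]
```

View pics/t1.png

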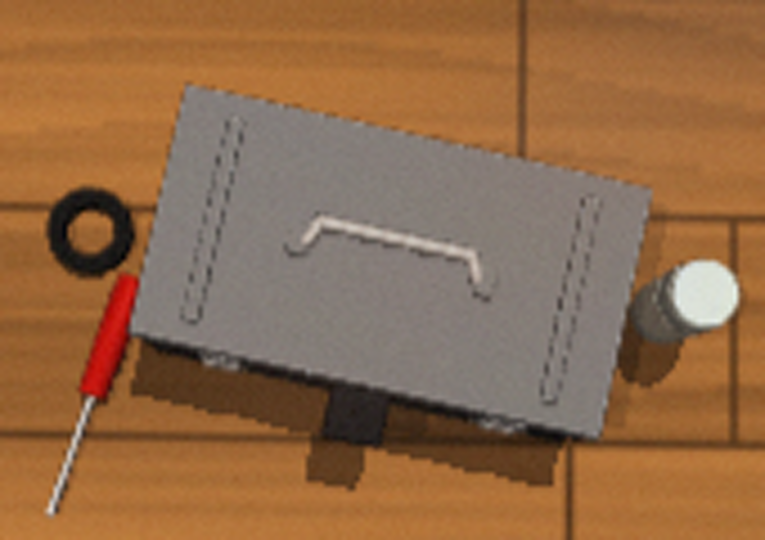

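```bash
cat >> h.py <<'E'
from scipy.spatial.transform import Rotation
np.set_printoptions(precision=4,suppress=True)
YAW=np.radians(-11.95); BC=np.array([.5545,-.0467,0])
Rb=Rotation.from_euler('z',YAW).as_matrix()
def box(p): return BC+Rb@np.asarray(p,float)
def tool():
    s=r.read_state(); R=Rotation.from_quat(s['tool_rot'],scalar_first=True).as_matrix(); return s,R
def units(target,yawy=None):
    s,R=tool(); d=R.T@(np.asarray(target)-s['position'])/.04
    y=np.degrees(np.arctan2(R[1,1],R[0,1]))
    print('t',s['t'],'pos',s['position'],'yawy',y,'units',d, 'turn',None if yawy is None else -(yawy-y)/6,'F',s['contact_force'],'open',s['opening'])
def lidpt(th,r0=.209,h=.014):
    return box([.09-r0*np.cos(th)+h*np.sin(th),0,.12+r0*np.sin(th)+h*np.cos(th)])
E
python3 - <<'E'
from h import *
T=lidpt(0);print(T)
units(T+[0,0,.09],78.05)
E
```

```text
[ 0.4381 -0.0221  0.134 ]
t 1.3 pos [0.25   0.5454 0.1943] yawy 65.37714052638314 units [-10.1858 -10.9382  -0.7422] turn -2.112143245602809 F [-0.9837  0.1205  0.212 ] open 1.0012380232311473
```

```bash
python3 -m creep '[[[-0.5,-0.5,-0.74],-0.5],[[-1.3,-1.4,-0.74],-1],[[-2.2,-2.4,-0.74],-1.5],[[-3.1,-3.3,-0.74],-2],[[-4,-4.3,-0.74],-2.1],[[-4.9,-5.3,-0.74],-2.1],[[-5.8,-6.2,-0.74],-2.1],[[-6.7,-7.2,-0.74],-2.1],[[-7.6,-8.2,-0.74],-2.1],[[-8.5,-9.1,-0.74],-2.1],[[-9.3,-10,-0.74],-2.1],[[-9.8,-10.5,-0.74],-2.1]]' 1 40; python3 -m creep '[[[-0.25,-0.3,0],0],[[-0.3,-0.4,0],0],[[-0.3,-0.4,0],0]]'; python3 - <<'E'
from h import *
im=r.get_image('wrist'); cv2.imwrite('pics/w1.png',im['pixels'])
print(im['T_tool_cam'],im['mtx'])
units(lidpt(0)+[0,0,-.019],78.05)
print(r.spot_point('wrist','lid_tab')[:2])
E
```

```text
t: 2.5
position: [0.4317, -0.0019, 0.2243]
tool_rot: [0.001, 0.105, 0.994, 0.0]
contact_force: [0.8, 0.2, 0.3]
opening: 1.002
t: 2.8
position: [0.4396, -0.0176, 0.2238]
tool_rot: [-0.0, 0.105, 0.994, 0.0]
contact_force: [-0.6, -0.1, 1.6]
opening: 1.0
[[ 0.0005 -0.959  -0.2835  0.0725]
 [ 1.      0.0005  0.0001 -0.0007]
 [ 0.0001 -0.2835  0.959  -0.1794]
 [ 0.      0.      0.      1.    ]] [[309.7069   0.     315.5456]
 [  0.     309.7069 201.5811]
 [  0.       0.       1.    ]]
t 2.85 pos [ 0.4395 -0.0169  0.2238] yawy 77.99697322707134 units [ 0.0065 -0.135   2.7203] turn -0.008837795488110109 F [0.1311 0.7248 0.0332] open 1.0016191346762524
[{'position': [311.8, 197.1], 'conf': 0.92}]
```

View pics/w1.png

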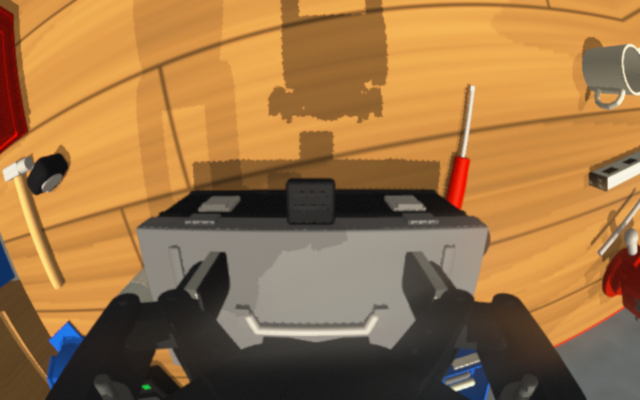

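```bash
cat >> h.py <<'E'
def wcloud(im):
    s,R=tool(); h,w=im['z_map'].shape; u,v=np.meshgrid(np.arange(w),np.arange(h)); K=im['mtx']
    a=(u-K[0,2])/K[0,0]; b=(v-K[1,2])/K[1,1]; rr=np.hypot(a,b)+1e-9; k=np.tan(np.minimum(rr,1.5))/rr
    z=im['z_map']; p=np.stack([a*k*z,b*k*z,z],-1); T=im['T_tool_cam']
    return ((p@T[:3,:3].T+T[:3,3])@R.T+s['position'])
E
python3 - <<'E'
from h import *
im=r.get_image('wrist'); C=wcloud(im)
print(C[197,312],C[190,312])
for row in(185,197,210,220): print(row,[(u,*(Rb.T@(C[row,u]-BC)).round(4)) for u in(284,288,291,312,331,334,338)])
B=(C-BC)@Rb
for x in (B[150:225,312]).round(3)[::5]: print(x)
E
```

```text
[ 0.4393 -0.0202  0.1418] [ 0.4331 -0.0189  0.142 ]
185 [(284, np.float64(-0.1286), np.float64(-0.0225), np.float64(0.1399)), (288, np.float64(-0.1291), np.float64(-0.0187), np.float64(0.1424)), (291, np.float64(-0.129), np.float64(-0.0162), np.float64(0.1416)), (312, np.float64(-0.1292), np.float64(0.0021), np.float64(0.1426)), (331, np.float64(-0.1286), np.float64(0.0187), np.float64(0.1401)), (334, np.float64(-0.0953), np.float64(0.03), np.float64(0.0001)), (338, np.float64(-0.0951), np.float64(0.0354), np.float64(-0.0009))]
197 [(284, np.float64(-0.0897), np.float64(-0.0333), np.float64(0.0399)), (288, np.float64(-0.1181), np.float64(-0.019), np.float64(0.1417)), (291, np.float64(-0.1184), np.float64(-0.0163), np.float64(0.1426)), (312, np.float64(-0.1182), np.float64(0.0021), np.float64(0.1418)), (331, np.float64(-0.1177), np.float64(0.0188), np.float64(0.14)), (334, np.float64(-0.0899), np.float64(0.0277), np.float64(0.0407)), (338, np.float64(-0.09), np.float64(0.0326), np.float64(0.0409))]
210 [(284, np.float64(-0.0889), np.float64(-0.0286), np.float64(0.0889)), (288, np.floa
[... 521 characters left out ...]
oat64(0.1415)), (291, np.float64(-0.0968), np.float64(-0.0168), np.float64(0.1421)), (312, np.float64(-0.0969), np.float64(0.002), np.float64(0.1422)), (331, np.float64(-0.0962), np.float64(0.0192), np.float64(0.1403)), (334, np.float64(-0.0915), np.float64(0.0227), np.float64(0.1272)), (338, np.float64(-0.0917), np.float64(0.0265), np.float64(0.1277))]
[-0.142  0.001  0.   ]
[-0.136  0.001 -0.   ]
[-0.129  0.001 -0.   ]
[-0.122  0.001  0.   ]
[-0.116  0.001  0.   ]
[-0.109  0.001 -0.   ]
[-0.133  0.002  0.138]
[-0.129  0.002  0.143]
[-0.125  0.002  0.142]
[-0.12   0.002  0.143]
[-0.115  0.002  0.141]
[-0.111  0.002  0.142]
[-0.107  0.002  0.143]
[-0.102  0.002  0.143]
[-0.097  0.002  0.142]
```

```bash
python3 -m creep '[[[0,-0.13,0.7],0],[[0,-0.13,1.4],0],[[0,-0.13,2.1],0],[[0,-0.13,2.5],0],[[0,-0.13,2.68],0],[[0,-0.13,2.68],0],[[0,-0.13,2.68],0]]'; python3 - <<'E'
from h import *
units(lidpt(0)+[0,0,-.019],78.05)
E
python3 -m creep '[[[0,0,0],0],[[0,0,0],0],[[0,0,0],0],[[0,0,0],0],[[0,0,0],0],[[0,0,0],0],[[0,0,0],0],[[0,0,0],0]]' -1 40; python3 - <<'E'
from h import *
units(lidpt(0)+[0,0,-.019],78.05)
for th in np.arange(0,1.75,.1):
    a=lidpt(th)-lidpt(0); s,R=tool(); print(round(th,2),(R.T@a/.04).round(2))
E
```

```text
t: 3.65
position: [0.4392, -0.0225, 0.1178]
tool_rot: [0.001, 0.104, 0.995, -0.0]
contact_force: [1.0, 0.0, 0.8]
opening: 1.0
t 3.65 pos [ 0.4392 -0.0225  0.1178] yawy 78.03204208508308 units [0.0305 0.004  0.0693] turn -0.0029929858194866674 F [1.037  0.0402 0.795 ] open 0.9998536046556942
t: 4.45
position: [0.4386, -0.0229, 0.1167]
tool_rot: [-0.0, 0.105, 0.994, 0.0]
contact_force: [-0.6, -0.2, 0.1]
opening: -0.001
t 4.45 pos [ 0.4386 -0.0229  0.1167] yawy 77.97268990100233 units [0.0179 0.0188 0.0413] turn -0.01288501649961186 F [-0.5506 -0.2088  0.0897] open -0.0011406854399365765
0.0 [0. 0. 0.]
0.1 [-0.06  0.   -0.52]
0.2 [-0.17  0.   -1.03]
0.3 [-0.34  0.   -1.53]
0.4 [-0.55  0.   -2.01]
0.5 [-0.81  0.   -2.46]
0.6 [-1.11  0.   -2.89]
0.7 [-1.45  0.   -3.28]
0.8 [-1.84  0.   -3.64]
0.9 [-2.25  0.   -3.96]
1.0 [-2.7   0.   -4.24]
1.1 [-3.17  0.   -4.47]
1.2 [-3.66  0.   -4.65]
1.3 [-4.16  0.01 -4.78]
1.4 [-4.68  0.01 -4.86]
1.5 [-5.2   0.01 -4.89]
1.6 [-5.73  0.01 -4.86]
1.7 [-6.24  0.01 -4.79]
```

```bash
python3 - <<'E'
from h import *
im=r.get_image('wrist'); cv2.imwrite('pics/w2.png',im['pixels'])
im=r.get_image('top'); cv2.imwrite('pics/t2.png',cv2.resize(im['pixels'][120:280,250:440],None,fx=4,fy=4))
E
```

```text
(no output)
```

View pics/w2.png

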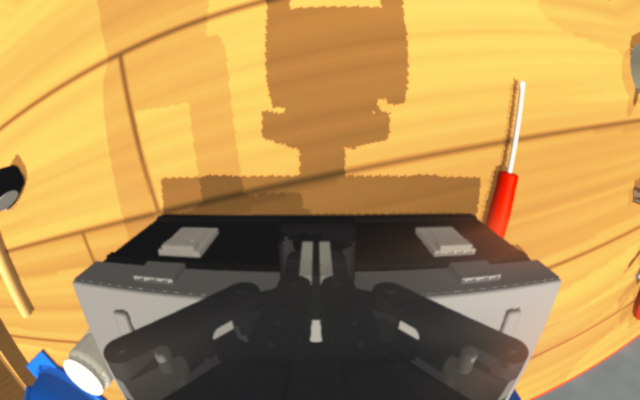

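View pics/t2.png

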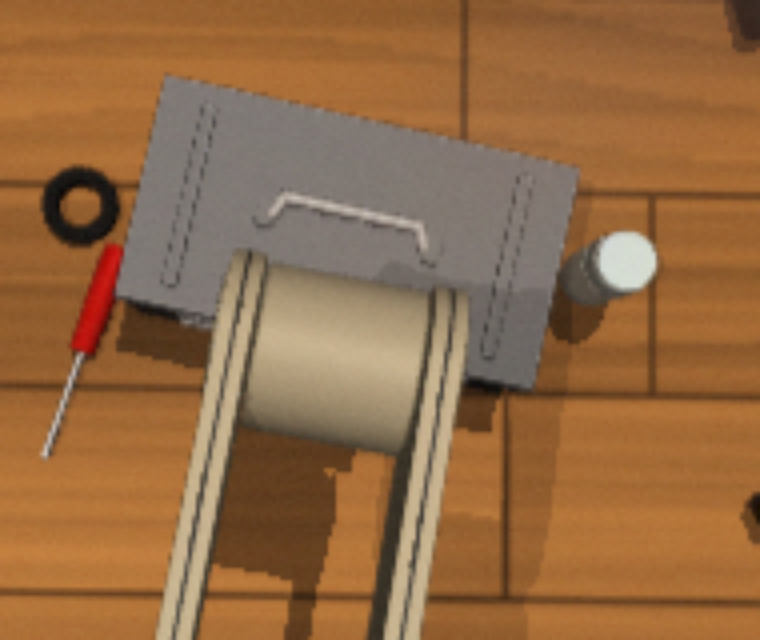

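```bash
python3 - <<'E'
from h import *
im=r.get_image('wrist'); cv2.imwrite('pics/w3.png',cv2.resize(im['pixels'][200:360,240:400],None,fx=3.7,fy=3.7,interpolation=cv2.INTER_CUBIC)); B=(wcloud(im)-BC)@Rb
for c in(285,290,300,308,315,324,332,345,350):
  print(c,[(v,*B[v,c].round(3).tolist()) for v in range(215,330,10)])
print(r.spot_point('wrist','lid_tab')[:2],r.spot_point('wrist','lid')[:1])
s=r.read_state();print(s['position'],s['tool_rot'],s['joints'])
E
```

```text
285 [(215, -0.09, -0.032, 0.003), (225, -0.131, -0.018, 0.14), (235, -0.126, -0.018, 0.142), (245, -0.12, -0.018, 0.142), (255, -0.114, -0.018, 0.142), (265, -0.109, -0.018, 0.143), (275, -0.125, -0.014, 0.183), (285, -0.131, -0.012, 0.2), (295, -0.131, -0.012, 0.206), (305, -0.135, -0.011, 0.218), (315, -0.136, -0.01, 0.224), (325, -0.136, -0.01, 0.23)]
290 [(215, -0.191, -0.001, 0.296), (225, -0.132, -0.015, 0.141), (235, -0.127, -0.015, 0.143), (245, -0.121, -0.015, 0.143), (255, -0.126, -0.013, 0.165), (265, -0.125, -0.013, 0.174), (275, -0.126, -0.012, 0.184), (285, -0.131, -0.011, 0.201), (295, -0.13, -0.01, 0.206), (305, -0.136, -0.009, 0.22), (315, -0.136, -0.009, 0.225), (325, -0.136, -0.008, 0.229)]
300 [(215, -0.089, -0.017, -0.001), (225, -0.132, -0.01, 0.141), (235, -0.126, -0.01, 0.142), (245, -0.121, -0.01, 0.143), (255, -0.125, -0.009, 0.164), (265, -0.13, -0.008, 0.182), (275, -0.129, -0.008, 0.189), (285, -0.13, -0.007, 0.199), (295, -0.131, -0.007, 0.207), (305, -0.13, -0.006, 0.212), (315, -0.136, -0.006, 0.224), (325, -0.134, -0.006, 0.226)]
308 [(215, -0.089, -0
[... 1623 characters left out ...]
295, -0.131, 0.009, 0.207), (305, -0.135, 0.008, 0.219), (315, -0.136, 0.007, 0.225), (325, -0.136, 0.007, 0.229)]
350 [(215, -0.089, 0.034, 0.0), (225, -0.132, 0.017, 0.142), (235, -0.127, 0.017, 0.143), (245, -0.12, 0.018, 0.141), (255, -0.114, 0.018, 0.142), (265, -0.108, 0.018, 0.141), (275, -0.101, 0.018, 0.141), (285, -0.131, 0.011, 0.2), (295, -0.131, 0.01, 0.208), (305, -0.136, 0.009, 0.22), (315, -0.136, 0.008, 0.225), (325, -0.135, 0.008, 0.228)]Traceback (most recent call last):
  File "<stdin>", line 5, in <module>
ValueError: it knows: battery, coupling, gland, hammer, lid_tab, mug, screwdriver, socket, spirit_level, spray_can, tape_measure, tape_roll, toolbox, tray, tray_handle
```

View pics/w3.png

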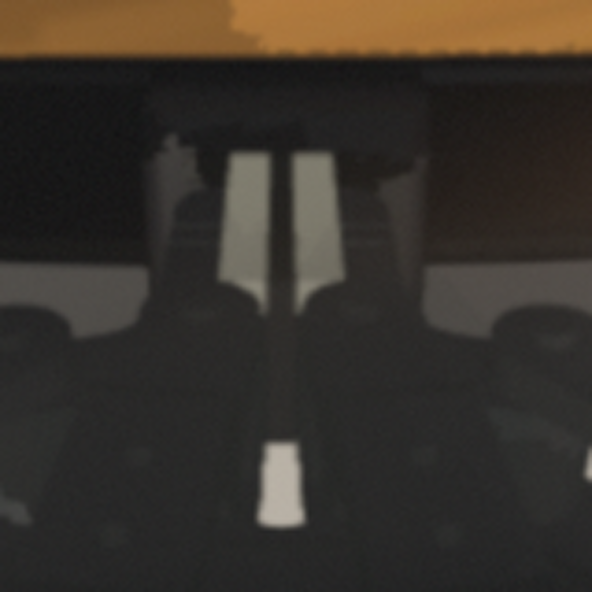

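```bash
python3 - <<'E'
from h import *
im=r.get_image('side'); C=cloud(im)
tcp=r.read_state()['position']; q=im['R']@tcp+im['t']; uv=(im['mtx']@q)[:2]/q[2]; print(uv)
v=cv2.resize(im['pixels'][120:260,240:420],None,fx=4.2,fy=4.2,interpolation=cv2.INTER_CUBIC)
cv2.circle(v,tuple(int(x) for x in (uv-[240,120])*4.2),5,(0,0,255),1); cv2.imwrite('pics/s3.png',v)
E
```

```text
[331.9698 197.0896]
```

View pics/s3.png

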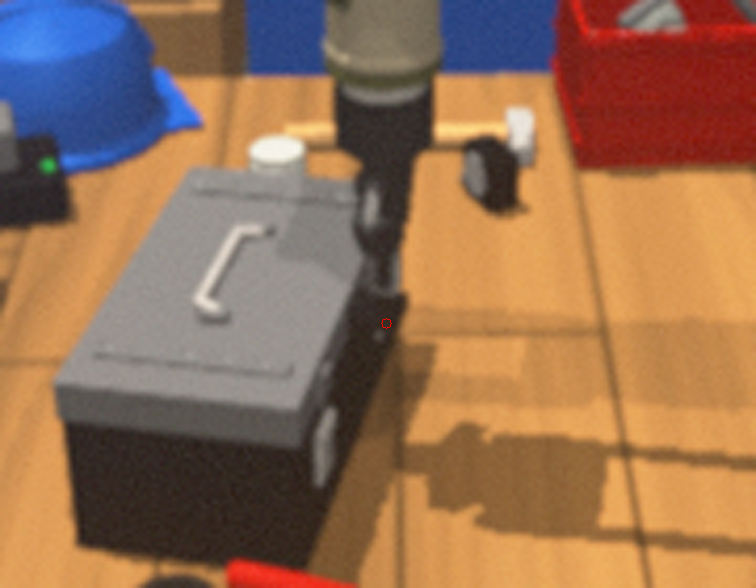

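```bash
python3 - <<'E'
from h import *
im=r.get_image('side'); B=(cloud(im)-BC)@Rb
s,R=tool(); t=Rb.T@(s['position']-BC); print(t)
D=B-t
m=(abs(D[...,0])<.09)&(abs(D[...,1])<.1)&(im['z_map']>0)&(B[...,2]>.144)
for z in np.arange(.02,.24,.008):
    k=m&(D[...,2]>z)&(D[...,2]<z+.008); q=D[k]
    if len(q): print('z-tcp %.3f'%z,len(q),'x',q[:,0].min().round(3),q[:,0].max().round(3),'y',q[:,1].min().round(3),q[:,1].max().round(3))
E
```

```text
[-0.1183 -0.0007  0.1167]
z-tcp 0.020 2 x 0.002 0.027 y 0.02 0.056
z-tcp 0.028 194 x 0.004 0.089 y -0.099 0.099
z-tcp 0.036 407 x -0.011 0.09 y -0.099 0.099
z-tcp 0.044 19 x -0.011 0.01 y -0.002 0.018
z-tcp 0.052 16 x -0.012 0.012 y -0.003 0.017
z-tcp 0.060 16 x -0.012 0.01 y -0.002 0.016
z-tcp 0.068 7 x -0.012 0.005 y 0.004 0.018
z-tcp 0.076 10 x -0.013 0.008 y -0.024 0.032
z-tcp 0.084 22 x -0.014 0.01 y -0.019 0.037
z-tcp 0.092 10 x -0.014 0.012 y 0.014 0.044
z-tcp 0.100 27 x -0.017 0.006 y -0.047 0.053
z-tcp 0.108 25 x -0.018 0.014 y -0.009 0.057
z-tcp 0.116 33 x -0.018 0.017 y -0.053 0.064
z-tcp 0.124 40 x -0.019 0.017 y 0.005 0.067
z-tcp 0.132 43 x -0.02 0.017 y -0.012 0.052
z-tcp 0.140 37 x -0.019 0.018 y -0.014 0.045
z-tcp 0.148 21 x -0.012 0.009 y 0.013 0.043
z-tcp 0.156 18 x -0.013 0.009 y 0.03 0.043
z-tcp 0.164 50 x -0.037 0.03 y -0.001 0.04
z-tcp 0.172 56 x -0.037 0.031 y 0.002 0.043
z-tcp 0.180 57 x -0.038 0.031 y 0.002 0.044
z-tcp 0.188 57 x -0.038 0.036 y 0.0 0.041
z-tcp 0.196 66 x -0.039 0.036 y 0.0 0.043
z-tcp 0.204 81 x -0.037 0.036 y -0.011 0.041
z-tcp 0.212 38 x -0.032 0.024 y 0.0 0.036
z-tcp 0.220 34 x -0.042 0.041 y -0.003 0.043
z-tcp 0.228 76 x -0.042 0.041 y -0.015 0.046
z-tcp 0.236 67 x -0.043 0.041 y -0.013 0.046
```

```bash
python3 -m creep '[[[0,0,0],0],[[0,0,0],0],[[0,0,0],0],[[0,0,0],0],[[0,0,0],0],[[0,0,0],0]]' 1 40; python3 -m creep '[[[0,0,0.4],0],[[0,0,0.8],0],[[0,0,1.05],0],[[0,0,1.05],0]]';  python3 -m creep '[[[0,0,0],0],[[0,0,0],0],[[0,0,0],0],[[0,0,0],0],[[0,0,0],0],[[0,0,0],0],[[0,0,0],0]]' -1 40; python3 - <<'E'
from h import *
im=r.get_image('wrist'); cv2.imwrite('pics/w4.png',im['pixels'])
units(lidpt(0)+[0,0,-.019],78.05)
B=(wcloud(im)-BC)@Rb
for c in(260,270,280,300,315,330,350,360,370):
  print(c,[(v,*B[v,c].round(3).tolist()) for v in range(215,330,10)])
E
```

```text
t: 5.35
position: [0.4387, -0.0229, 0.1167]
tool_rot: [-0.0, 0.105, 0.995, -0.0]
contact_force: [0.3, 0.5, 0.8]
opening: 0.992
t: 5.75
position: [0.4373, -0.0227, 0.0731]
tool_rot: [-0.002, 0.105, 0.994, 0.0]
contact_force: [0.1, -0.2, 0.1]
opening: 0.999
t: 6.45
position: [0.4395, -0.0223, 0.0759]
tool_rot: [0.001, 0.105, 0.995, 0.001]
contact_force: [-0.6, 4.6, 5.7]
opening: 0.508
t 6.5 pos [ 0.4395 -0.0223  0.0759] yawy 77.98594902757965 units [ 0.0349  0.0007 -0.9785] turn -0.010675162070057809 F [-0.7987  4.7123  5.0758] open 0.512929181811366
260 [(215, -0.101, -0.05, -0.002), (225, -0.093, -0.05, 0.001), (235, -0.093, -0.046, 0.023), (245, -0.129, -0.027, 0.122), (255, -0.129, -0.025, 0.133), (265, -0.129, -0.024, 0.142), (275, -0.129, -0.022, 0.151), (285, -0.126, -0.022, 0.152), (295, -0.121, -0.023, 0.153), (305, -0.116, -0.023, 0.152), (315, -0.111, -0.024, 0.152), (325, -0.136, -0.016, 0.19)]
270 [(215, -0.102, -0.04, 0.001), (225, -0.093, -0.041, 0.001), (235, -0.093, -0.038, 0.023), (245, -0.129, -0.022, 0.121), (255, -0.132, -0.02, 0.138), (265, -0.129, -0.02, 0.141), 
[... 1959 characters left out ...]
60 [(215, -0.102, 0.039, -0.0), (225, -0.093, 0.039, 0.001), (235, -0.093, 0.036, 0.023), (245, -0.128, 0.021, 0.118), (255, -0.132, 0.018, 0.139), (265, -0.129, 0.018, 0.141), (275, -0.124, 0.018, 0.141), (285, -0.119, 0.018, 0.141), (295, -0.19, -0.001, 0.255), (305, -0.107, 0.019, 0.14), (315, -0.103, 0.02, 0.142), (325, -0.096, 0.02, 0.141)]
370 [(215, -0.102, 0.047, 0.001), (225, -0.092, 0.048, -0.001), (235, -0.093, 0.044, 0.023), (245, -0.129, 0.025, 0.121), (255, -0.129, 0.023, 0.133), (265, -0.129, 0.022, 0.142), (275, -0.129, 0.021, 0.149), (285, -0.124, 0.021, 0.15), (295, -0.121, 0.021, 0.152), (305, -0.116, 0.021, 0.153), (315, -0.111, 0.022, 0.153), (325, -0.135, 0.014, 0.188)]
```

View pics/w4.png

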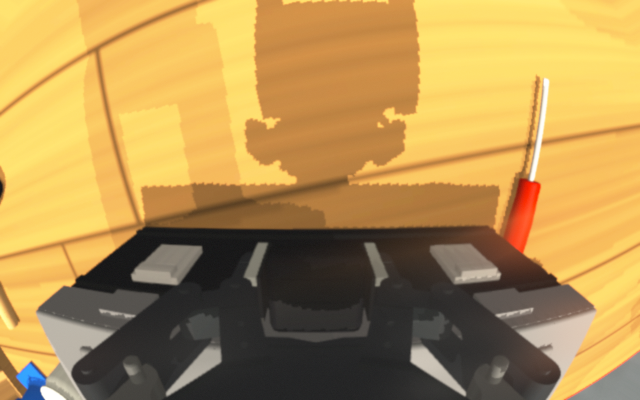

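```bash
python3 -m creep '[[[-0.02,0,-0.26],0],[[-0.06,0,-0.52],0],[[-0.11,0,-0.78],0],[[-0.17,0,-1.03],0],[[-0.25,0,-1.28],0],[[-0.34,0,-1.53],0],[[-0.45,0,-1.77],0],[[-0.55,0,-2.01],0]]' -1 60; python3 - <<'E'
from h import *
units(lidpt(.4)+[0,0,-.0595],78.05)
s,R=tool()
for th in np.arange(.4,1.75,.1):
    print(round(th,2),(R.T@(lidpt(th)-lidpt(.4))/.04).round(2))
im=r.get_image('wrist'); cv2.imwrite('pics/w5.png',im['pixels'])
E
```

```text
t: 7.3
position: [0.4601, -0.0267, 0.1547]
tool_rot: [-0.0, 0.105, 0.995, 0.001]
contact_force: [8.1, 3.3, -9.7]
opening: 0.5
t 7.3 pos [ 0.4601 -0.0267  0.1547] yawy 78.00070511556109 units [ 0.0133 -0.0005 -0.002 ] turn -0.00821581407315127 F [ 8.135   3.2928 -9.7249] open 0.49986206321530197
0.4 [0. 0. 0.]
0.5 [-0.26  0.   -0.46]
0.6 [-0.56  0.   -0.88]
0.7 [-0.9   0.   -1.28]
0.8 [-1.29  0.   -1.64]
0.9 [-1.7   0.   -1.96]
1.0 [-2.15  0.   -2.23]
1.1 [-2.62  0.01 -2.46]
1.2 [-3.11  0.01 -2.64]
1.3 [-3.61  0.01 -2.78]
1.4 [-4.13  0.01 -2.86]
1.5 [-4.65  0.01 -2.88]
1.6 [-5.18  0.01 -2.86]
1.7 [-5.69  0.01 -2.79]
```

View pics/w5.png

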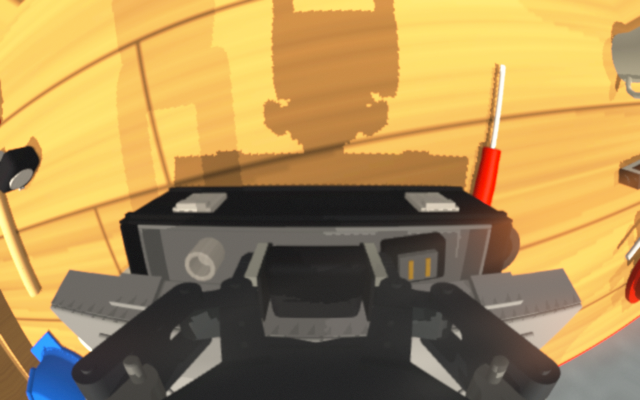

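Lid is opening, tray and parts (coupling ≈(203,257), battery ≈(415,260)) visible. Continue the arc.

```bash
python3 -m creep '[[[-0.26,0,-0.46],0],[[-0.56,0,-0.88],0],[[-0.9,0,-1.28],0],[[-1.29,0,-1.64],0],[[-1.7,0,-1.96],0],[[-2.15,0,-2.23],0],[[-2.62,0.01,-2.46],0],[[-3.11,0.01,-2.64],0],[[-3.61,0.01,-2.78],0],[[-3.61,0.01,-2.78],0]]'; python3 - <<'E'
from h import *
units(lidpt(1.3)+[0,0,-.0595],78.05)
s,R=tool()
for th in np.arange(1.3,1.8,.1):
    print(round(th,2),(R.T@(lidpt(th)-lidpt(1.3))/.04).round(2))
E
```

```text
t: 8.35
position: [0.6029, -0.0567, 0.266]
tool_rot: [-0.0, 0.104, 0.995, 0.001]
contact_force: [2.0, 4.4, -2.6]
opening: 0.506
t 8.35 pos [ 0.6029 -0.0567  0.266 ] yawy 78.00345502024999 units [ 0.0454 -0.0057  0.0088] turn -0.007757496625001655 F [ 1.9674  4.4045 -2.6389] open 0.5060095645770664
1.3 [0. 0. 0.]
1.4 [-0.52  0.   -0.08]
1.5 [-1.04  0.   -0.11]
1.6 [-1.56  0.   -0.09]
1.7 [-2.08  0.   -0.01]
```

```bash
python3 -m creep '[[[-0.52,0,-0.08],0],[[-1.04,0,-0.11],0],[[-1.35,0,-0.11],0],[[-1.6,0,-0.09],0],[[-1.85,0,-0.06],0],[[-2.08,0,-0.02],0],[[-2.08,0,-0.02],0]]'; python3 - <<'E'
from h import *
units(lidpt(1.7)+[0,0,-.0595],78.05)
im=r.get_image('wrist'); cv2.imwrite('pics/w6.png',im['pixels'])
im=r.get_image('side'); cv2.imwrite('pics/s6.png',im['pixels'])
E
```

```text
t: 9.05
position: [0.683, -0.0735, 0.2663]
tool_rot: [-0.001, 0.104, 0.995, 0.001]
contact_force: [-0.6, 5.5, -1.8]
opening: 0.506
t 9.05 pos [ 0.683  -0.0735  0.2663] yawy 78.02192857441953 units [ 0.0119 -0.0091  0.0077] turn -0.004678570930077323 F [-0.5923  5.4962 -1.8483] open 0.5060747538934067
```

View pics/w6.png

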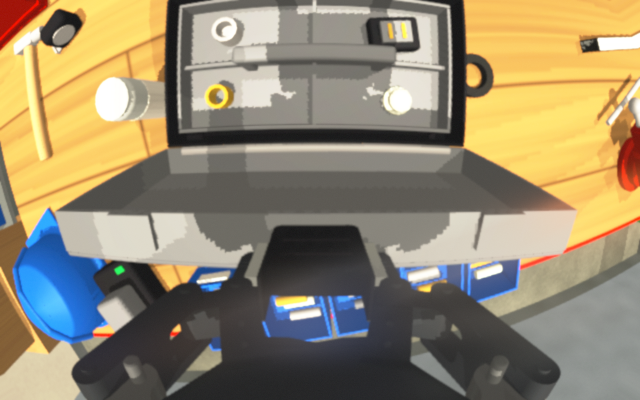

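View pics/s6.png

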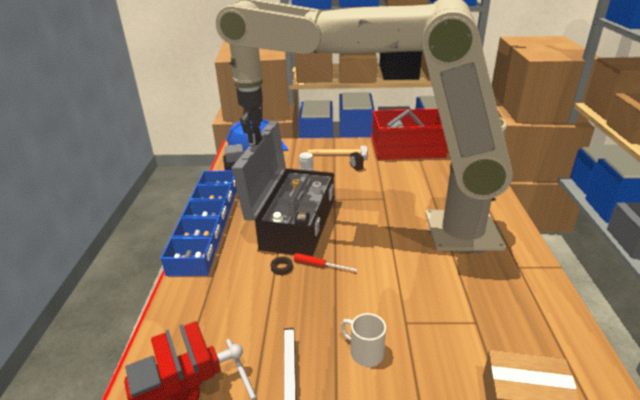

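```bash
python3 -m creep '[[[0,0,0],0],[[0,0,0],0],[[0,0,0],0],[[0,0,0],0],[[0,0,-0.5],0],[[0,0,-1],0],[[0,0,-1.5],0],[[0,0,-1.75],0],[[0,0,-1.75],0]]' 1 40; python3 - <<'E'
from h import *
im=r.get_image('wrist'); cv2.imwrite('pics/w7.png',im['pixels'])
print(r.spot_point('wrist','tray_handle')[:2])
im=r.get_image('side'); cv2.imwrite('pics/s7.png',im['pixels'])
print(r.spot_point('side','tray_handle')[:2])
units(box([0,0,.3]),-11.95)
E
```

```text
t: 10.05
position: [0.6836, -0.0748, 0.3394]
tool_rot: [0.002, 0.105, 0.994, -0.0]
contact_force: [0.3, -0.1, 0.0]
opening: 0.999
[{'position': [316.3, 59.0], 'conf': 0.72}, {'position': [432.5, 8.8], 'conf': 0.27}]
[{'position': [296.6, 188.1], 'conf': 0.68}]
t 10.25 pos [ 0.6824 -0.0745  0.3353] yawy 77.97123831685077 units [3.27   0.0136 0.8898] turn 14.986873052808463 F [-0.005  -0.5042  0.2844] open 0.999602217610427
```

View pics/w7.png

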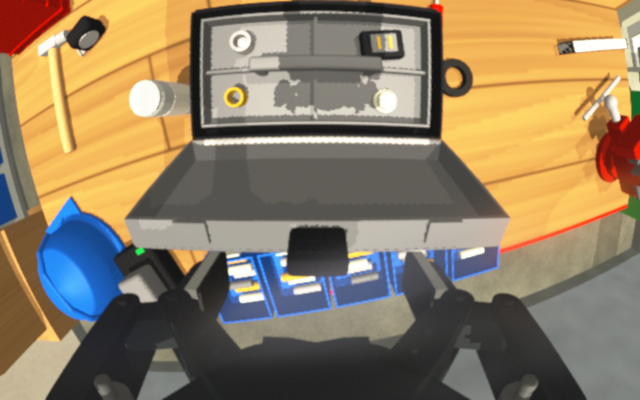

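View pics/s7.png

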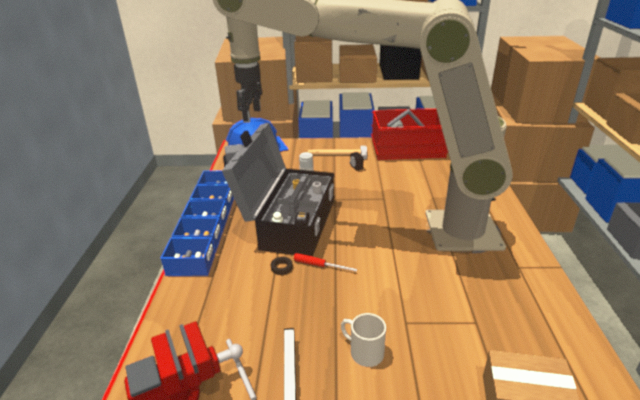

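```bash
cat > m.py <<'E'
from h import *
for n in('wrist','side'):
    im=r.get_image(n)
    B=((wcloud(im) if n=='wrist' else cloud(im))-BC)@Rb
    m=(B[...,2]>.128)&(B[...,2]<.155)&(abs(B[...,0])<.06)&(abs(B[...,1])<.14)&(im['z_map']>0)
    l,k,st,_=cv2.connectedComponentsWithStats(m.astype(np.uint8)); i=1+np.argmax(st[1:,4]); q=B[k==i]
    top=q[q[:,2]>.137]
    print(n,len(q),q.min(0),q.max(0),'ztop',np.median(top[:,2]))
    f=np.polyfit(top[:,1],top[:,0],1); print('slope deg',np.degrees(np.arctan(f[0])),'x at 0',f[1],np.percentile(top,[2,98],axis=0))
    print(cv2.minAreaRect(top[:,:2].astype(np.float32)))
    t=(B[...,2]>.095)&(B[...,2]<.112)&(abs(B[...,0])<.084)&(abs(B[...,1])<.164); tt=B[t]
    print('tray rim',len(tt),np.percentile(tt,[1,99],axis=0))
E
python3 m.py
```

```text
wrist 2126 [-0.0112 -0.0822  0.1286] [0.0073 0.0785 0.1475] ztop 0.1444103334956272
slope deg 0.040622649398246044 x at 0 -0.0016514862029345923 [[-0.0107 -0.0781  0.1402]
 [ 0.0067  0.0742  0.1464]]
((-0.0020193723030388355, -0.001873694360256195), (0.16072151064872742, 0.018505064770579338), 89.93440246582031)
tray rim 4117 [[-0.0804 -0.1592  0.0952]
 [ 0.0747  0.1553  0.1075]]
side 193 [-0.0138 -0.0782  0.1283] [0.0064 0.0875 0.1468] ztop 0.14250740343853302
slope deg 0.24902941246466745 x at 0 -0.004138910812894371 [[-0.0118 -0.0731  0.1374]
 [ 0.006   0.0824  0.1464]]
((-0.00395654933527112, 0.002648763358592987), (0.16164599359035492, 0.0201878659427166), 89.66799926757812)
tray rim 518 [[-0.0803 -0.1634  0.0952]
 [ 0.0771  0.1366  0.1109]]
```

```bash
python3 - <<'E'
from h import *
units(box([-.002,.004,.25]),-11.95)
E
python3 -m creep '[[[0.5,0,0],0.5],[[1.3,0.05,0],1.5],[[2.2,0.1,0],3],[[2.9,0.1,0],4.4],[[3.3,0.1,0.3],5.8],[[3.3,0.1,0.8],7.2],[[3.3,0.1,1.3],8.6],[[3.3,0.1,1.8],10],[[3.3,0.1,2.1],11.4],[[3.3,0.1,2.1],12.8],[[3.3,0.1,2.1],14.2],[[3.3,0.1,2.1],15]]'
python3 -m creep '[[[0,0,0],0],[[0,0,0],0]]'
python3 - <<'E'
from h import *
im=r.get_image('wrist'); cv2.imwrite('pics/w8.png',im['pixels'])
units(box([-.002,.004,.076]),-11.95)
E
python3 m.py
```

```text
t 10.35 pos [ 0.6824 -0.0745  0.3355] yawy 77.97524494074246 units [3.3171 0.1126 2.1451] turn 14.987540823457076 F [-0.6335 -0.1938 -0.4192] open 0.9967746381185126
t: 11.55
position: [0.5541, -0.0431, 0.2522]
tool_rot: [-0.001, 0.779, 0.627, -0.0]
contact_force: [-0.8, -0.4, -0.2]
opening: 1.002
t: 11.75
position: [0.5543, -0.0431, 0.2526]
tool_rot: [-0.0, 0.776, 0.63, -0.0]
contact_force: [-0.2, -0.3, 0.2]
opening: 1.005
t 11.8 pos [ 0.5544 -0.0431  0.2528] yawy -11.880828557418043 units [ 0.0124 -0.0277  4.4204] turn 0.011528573763659308 F [-0.1196  0.3063  0.3861] open 0.9985357929216601
wrist 2908 [-0.0115 -0.0826  0.1394] [0.0071 0.0783 0.1473] ztop 0.14457813478352802
slope deg 0.15557231239994082 x at 0 -0.002497526682647272 [[-0.0111 -0.0772  0.1411]
 [ 0.0067  0.0755  0.1463]]
((-0.0021942099556326866, -0.002159617841243744), (0.16097645461559296, 0.01852858066558838), 89.67752838134766)
tray rim 6360 [[-0.08   -0.159   0.0952]
 [ 0.0753  0.1555  0.1072]]
side 196 [-0.013  -0.0766  0.1283] [0.0061 0.0859 0.1497] ztop 0.14219366356299556
slope deg 0.4220607745377792 x at 0 -0.004104122247983075 [[-0.0119 -0.0712  0.1378]
 [ 0.0055  0.0808  0.1465]]
((-0.003020064439624548, 0.0050122663378715515), (0.15612190961837769, 0.01824992336332798), 89.96245574951172)
tray rim 528 [[-0.0804 -0.1635  0.0952]
 [ 0.0753  0.1384  0.1106]]
```

View pics/w8.png

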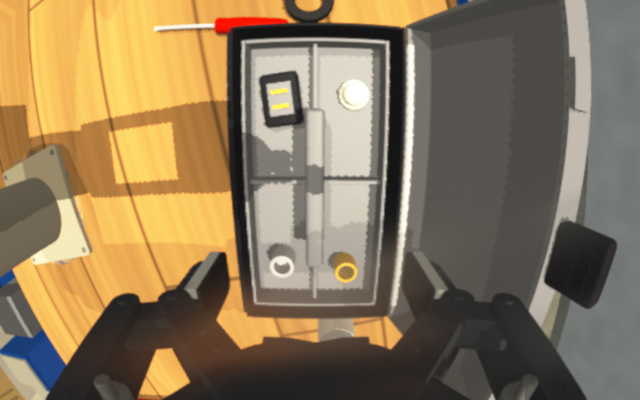

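```bash
python3 -m creep '[[[0.01,-0.03,0.8],0],[[0.01,-0.03,1.7],0],[[0.01,-0.03,2.6],0],[[0.01,-0.03,3.4],0],[[0.01,-0.03,4],0],[[0.01,-0.03,4.3],0],[[0.01,-0.03,4.42],0],[[0.01,-0.03,4.42],0]]';python3 -m creep '[[[0,0,0],0],[[0,0,0],0],[[0,0,0],0],[[0,0,0],0],[[0,0,0],0],[[0,0,0],0],[[0,0,0],0],[[0,0,0],0],[[0,0,0],0],[[0,0,0],0]]' -1 50
python3 - <<'E'
from h import *
im=r.get_image('wrist'); cv2.imwrite('pics/w9.png',im['pixels'])
units(box([-.002,.003,.076]),-11.95)
E
```

```text
t: 12.7
position: [0.5537, -0.0425, 0.0766]
tool_rot: [0.0, 0.777, 0.629, 0.0]
contact_force: [0.9, 0.2, 1.1]
opening: 1.0
t: 13.7
position: [0.5536, -0.0425, 0.0769]
tool_rot: [0.0, 0.777, 0.629, 0.0]
contact_force: [-3.0, 1.1, 5.5]
opening: 0.204
t 13.75 pos [ 0.5536 -0.0425  0.0769] yawy -12.025332399237476 units [-0.0232 -0.0053  0.0215] turn -0.012555399872912728 F [-3.9564  0.3435  5.4445] open 0.20125912985106253
```

View pics/w9.png

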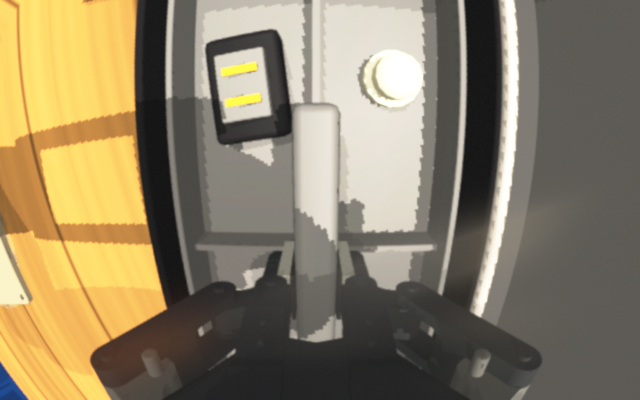

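```bash
python3 -m creep '[[[0,0,0],0],[[0,0,0],0],[[0,0,0],0],[[0,0,-0.1],0],[[0,0,-0.2],0],[[0,0,-0.3],0],[[0,0,-0.4],0],[[0,0,-0.5],0],[[0,0,-0.5],0]]' -1 110
cat > tr.py <<'E'
from h import *
s,_=tool(); print(s['t'],s['position'],s['contact_force'],s['wrist_torque'],s['opening'])
im=r.get_image('wrist'); C=wcloud(im); B=(C-BC)@Rb
import sys
z0=s['position'][2]-.0769+.072  # expected tray floor
m=(abs(B[...,2]-z0)<.012)&(abs(B[...,0])<.07)&(abs(B[...,1])<.15)&(im['z_map']>0)
q=B[m]; 
for _ in range(4):
    A=np.c_[q[:,:2],np.ones(len(q))]; c,*_x=np.linalg.lstsq(A,q[:,2],rcond=None); e=abs(A@c-q[:,2]); q=q[e<max(.002,2*np.median(e))]
print('floor fit dx,dy,z',c,len(q),'expected',z0)
cv2.imwrite('pics/'+sys.argv[1],im['pixels'])
E
python3 tr.py w10.png
```

```text
t: 14.65
position: [0.554, -0.0426, 0.0971]
tool_rot: [0.0, 0.777, 0.629, 0.0]
contact_force: [-2.2, -6.8, -10.4]
opening: 0.189
14.65 [ 0.554  -0.0426  0.0971] [ -2.1595  -6.8367 -10.4018] [-3.0435  0.6076 -0.0831] 0.18915411121633374
floor fit dx,dy,z [ 0.0044 -0.0003  0.0916] 37435 expected 0.09216699465565155
```

View pics/w10.png

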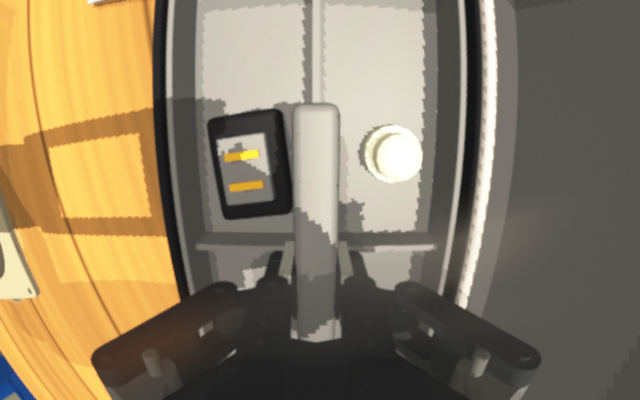

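```bash
python3 - <<'E'
from h import *
im=r.get_image('side'); cv2.imwrite('pics/s10.png',cv2.resize(im['pixels'][60:270,210:430],None,fx=2.8,fy=2.8,interpolation=cv2.INTER_CUBIC))
im=r.get_image('top'); cv2.imwrite('pics/t10.png',cv2.resize(im['pixels'][90:270,240:440],None,fx=3.3,fy=3.3,interpolation=cv2.INTER_CUBIC))
units(box([-.002,.003,.076]),-11.95); s=r.read_state(); print(s['wrist_torque'],s['joint_efforts'])
im=r.get_image('wrist'); B=(wcloud(im)-BC)@Rb
for n in('battery','gland','tray'):
    for d in r.silhouettes('wrist',n)[:1]:
        q=B[d['pixels']]; print(n,d['conf'],np.percentile(q,[2,50,98],axis=0))
# box rim & tray rim at visible +y end
for u in(190,245,392,430): print(u,[(v,*B[v,u].round(3).tolist()) for v in range(0,110,12)])
E
```

```text
t 14.8 pos [ 0.5534 -0.0425  0.0962] yawy -12.028134952979672 units [-0.0226 -0.0017  0.5046] turn -0.01302249216327874 F [ 1.7619  5.0052 -5.3306] open 0.19622606495982028
[ 2.4521 -0.6766  0.0473] [ -0.1005 -56.5346 -52.2351  -0.0185   0.0761  -0.0005]
battery 0.75 [[-0.059   0.0063  0.0971]
 [-0.0357  0.0379  0.1132]
 [-0.0171  0.0634  0.1233]]
tray 0.87 [[-0.0771 -0.0319  0.0897]
 [ 0.0008  0.0723  0.0917]
 [ 0.0725  0.1441  0.1644]]
190 [(0, -0.076, 0.148, 0.103), (12, -0.076, 0.14, 0.102), (24, -0.077, 0.133, 0.1), (36, -0.076, 0.125, 0.1), (48, -0.076, 0.118, 0.1), (60, -0.076, 0.11, 0.099), (72, -0.076, 0.103, 0.1), (84, -0.077, 0.096, 0.098), (96, -0.076, 0.088, 0.099), (108, -0.076, 0.081, 0.101)]
245 [(0, -0.045, 0.147, 0.092), (12, -0.045, 0.14, 0.09), (24, -0.044, 0.131, 0.091), (36, -0.045, 0.124, 0.09), (48, -0.045, 0.116, 0.09), (60, -0.044, 0.108, 0.091), (72, -0.044, 0.101, 0.091), (84, -0.044, 0.094, 0.091), (96, -0.044, 0.086, 0.09), (108, -0.044, 0.079, 0.091)]
392 [(0, 0.044, 0.148, 0.091), (12, 0.044, 0.14, 0.091), (24, 0.043, 0.132, 0.091), (36, 0.043, 0.124, 0.091), (48, 0.043, 0.116, 0.09), (60, 0.043, 0.109, 0.091), (72, 0.043, 0.101, 0.09), (84, 0.043, 0.094, 0.092), (96, 0.043, 0.086, 0.092), (108, 0.043, 0.079, 0.091)]
430 [(0, 0.069, 0.152, 0.09), (12, 0.068, 0.143, 0.091), (24, 0.068, 0.135, 0.091), (36, 0.068, 0.127, 0.09), (48, 0.067, 0.118, 0.092), (60, 0.068, 0.111, 0.091), (72, 0.067, 0.103, 0.092), (84, 0.068, 0.096, 0.091), (96, 0.068, 0.088, 0.09), (108, 0.068, 0.081, 0.092)]
```

View pics/s10.png

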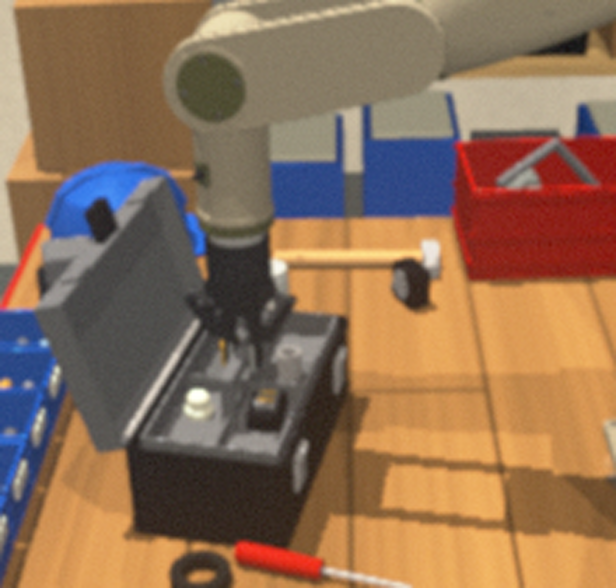

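View pics/t10.png

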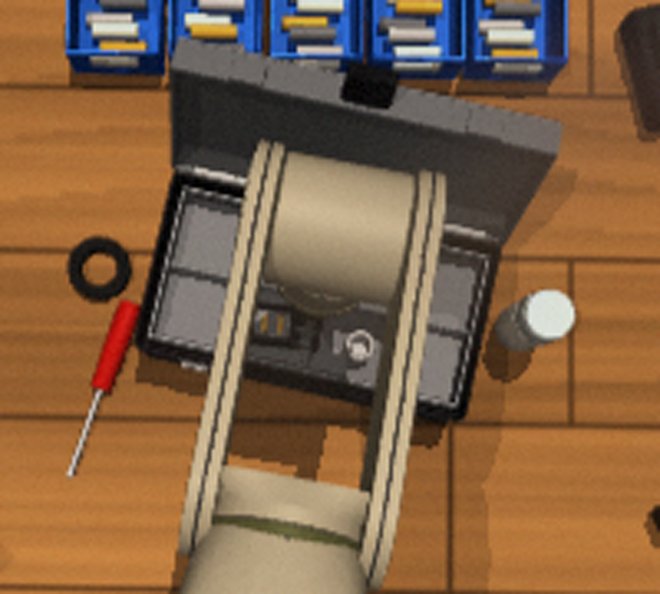

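```bash
python3 - <<'E'
from h import *
for i in range(12):
    s=r.read_state(); im=r.get_image('wrist'); B=(wcloud(im)-BC)@Rb
    m=(abs(B[...,2]-.0915)<.012)&(abs(B[...,0])<.07)&(abs(B[...,1])<.15)&(im['z_map']>0)
    q=B[m]
    for _ in range(4):
        A=np.c_[q[:,:2],np.ones(len(q))]; c,*_x=np.linalg.lstsq(A,q[:,2],rcond=None); e=abs(A@c-q[:,2]); q=q[e<max(.002,2*np.median(e))]
    print(round(s['t'],3),s['contact_force'],s['wrist_torque'],s['opening'],s['position'],'fit',c)
E
```

```text
15.0 [ 0.8877  7.3549 -8.1886] [ 2.4214 -0.6026 -0.0035] 0.19446908080591857 [ 0.5533 -0.0425  0.096 ] fit [ 0.0033 -0.0008  0.091 ]
15.05 [ 0.0576  0.5056 -8.6621] [ 1.7157 -0.3613 -0.0073] 0.19219198985352123 [ 0.5533 -0.0425  0.0961] fit [ 0.003  -0.0018  0.0911]
15.1 [-1.4083 -5.4797 -9.7237] [-2.0793  0.523  -0.0253] 0.184913887340917 [ 0.5534 -0.0425  0.0961] fit [ 0.0031 -0.0017  0.0911]
15.15 [-0.9832 -1.5109 -9.2172] [-2.0209  0.2722  0.0039] 0.19600143837079181 [ 0.5534 -0.0425  0.0962] fit [ 0.0032 -0.0017  0.0911]
15.2 [ 0.9447  7.557  -7.3492] [ 2.5499 -0.6967 -0.0046] 0.19455100905170047 [ 0.5534 -0.0425  0.0962] fit [ 0.0038 -0.0018  0.0912]
15.25 [ 1.0216  1.1011 -8.8805] [ 1.481  -0.5554  0.0185] 0.19186632382226335 [ 0.5535 -0.0425  0.0962] fit [ 0.0034 -0.0019  0.0912]
15.3 [-0.9368 -5.452  -7.476 ] [-2.9569  0.4628 -0.0577] 0.19565807274695063 [ 0.5535 -0.0425  0.0963] fit [ 0.0033 -0.0021  0.0913]
15.35 [-0.2023  0.4083 -5.0103] [-0.3958  0.0263  0.0881] 0.19154398134016418 [ 0.5535 -0.0425  0.0963] fit [ 0.0033 -0.0014  0.0913]
15.4 [ 1.5169  7.4821 -9.3884] [ 3.2542 -0.7679  0.0125] 0.19060621404020975 [ 0.5535 -0.0425  0.0963] fit [ 0.0034 -0.0022  0.0913]
15.45 [-0.0389 -3.6219 -6.6508] [-1.8892  0.2272 -0.0864] 0.19259057339603136 [ 0.5535 -0.0425  0.0963] fit [ 0.0035 -0.0023  0.0913]
15.5 [ 0.149  -0.1216 -7.2125] [-0.7757  0.1171  0.0005] 0.1917198578093847 [ 0.5535 -0.0425  0.0963] fit [ 0.0035 -0.0016  0.0913]
15.55 [ 0.9816  4.5817 -9.1164] [ 2.7595 -0.7064  0.0302] 0.19241989640117904 [ 0.5535 -0.0425  0.0963] fit [ 0.0036 -0.0026  0.0913]
```

```bash
cat > vib.py <<'E'
from h import *
import sys
z0=r.read_state()['position'][2]-.005
for i in range(int(sys.argv[1])):
    s=r.read_state(); im=r.get_image('wrist'); B=(wcloud(im)-BC)@Rb
    m=(abs(B[...,2]-z0)<.02)&(abs(B[...,0])<.07)&(abs(B[...,1])<.15)&(im['z_map']>0)
    q=B[m]
    for _ in range(4):
        A=np.c_[q[:,:2],np.ones(len(q))]; c,*_x=np.linalg.lstsq(A,q[:,2],rcond=None); e=abs(A@c-q[:,2]); q=q[e<max(.002,2*np.median(e))]
    print(round(s['t'],3),s['contact_force'],s['wrist_torque'],round(s['opening'],3),s['position'],'fit',c)
cv2.imwrite('pics/'+sys.argv[2],im['pixels'])
E
python3 -m creep '[[[0,0,0],0],[[0,0,0],0],[[0,0,0],0]]' -1 60; python3 vib.py 6 w11.png
```

```text
t: 15.9
position: [0.5535, -0.0425, 0.0963]
tool_rot: [0.0, 0.777, 0.629, -0.0]
contact_force: [1.9, 5.5, -9.0]
opening: 0.196
15.9 [ 1.8596  5.5168 -9.0088] [ 3.0106 -0.8137  0.0809] 0.196 [ 0.5535 -0.0425  0.0963] fit [ 0.0031 -0.0041  0.0915]
15.95 [-0.6635 -2.946  -2.9653] [-0.8891  0.067  -0.0732] 0.194 [ 0.5535 -0.0425  0.0963] fit [ 0.0027 -0.0038  0.0915]
16.0 [ -0.7162  -4.5903 -11.0743] [-2.138   0.4158  0.0043] 0.19 [ 0.5535 -0.0425  0.0963] fit [ 0.0031 -0.0035  0.0914]
16.05 [ 2.0216  5.8831 -7.6451] [ 2.9142 -0.8074  0.068 ] 0.188 [ 0.5535 -0.0425  0.0963] fit [ 0.0031 -0.0041  0.0915]
16.1 [-0.1225 -2.144  -4.2976] [-0.2449 -0.1308  0.0164] 0.19 [ 0.5535 -0.0425  0.0963] fit [ 0.0028 -0.0045  0.0915]
16.15 [ -0.3835  -3.7601 -12.0785] [-2.6947  0.5406 -0.0061] 0.194 [ 0.5535 -0.0425  0.0963] fit [ 0.0032 -0.0035  0.0916]
```

View pics/w11.png

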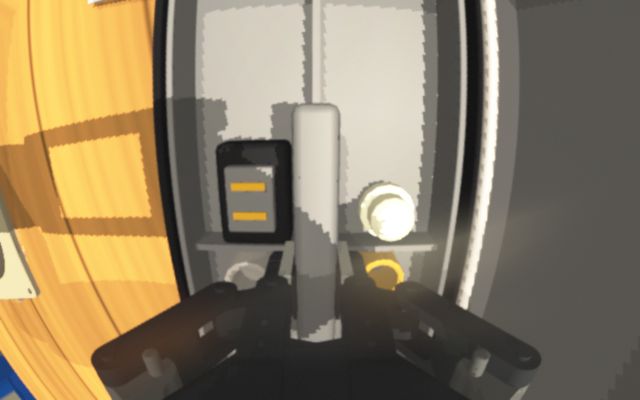

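```bash
python3 -m creep '[[[0,0,0],0],[[0,0,0],0],[[0,0,0],0],[[0,0,0],0]]' -1 30; python3 vib.py 6 w12.png
```

```text
t: 16.6
position: [0.5535, -0.0425, 0.0963]
tool_rot: [0.0, 0.777, 0.629, -0.0]
contact_force: [-0.5, -1.8, -3.2]
opening: 0.192
16.6 [-0.5241 -1.831  -3.1894] [-0.2323 -0.0776 -0.0962] 0.192 [ 0.5535 -0.0425  0.0963] fit [ 0.0029 -0.0046  0.0915]
16.65 [-0.7855 -4.9861 -9.4473] [-3.1707  0.492  -0.0312] 0.191 [ 0.5535 -0.0425  0.0963] fit [ 0.0026 -0.0039  0.0915]
16.7 [ 1.1382  3.0849 -6.3348] [0.2804 0.0348 0.0081] 0.19 [ 0.5535 -0.0425  0.0963] fit [ 0.003  -0.0036  0.0915]
16.75 [ 1.818   4.2877 -9.447 ] [ 2.7092 -0.7498 -0.0135] 0.19 [ 0.5535 -0.0425  0.0963] fit [ 0.0028 -0.0043  0.0915]
16.8 [ -0.8652  -3.7492 -10.0208] [-2.0343  0.4736  0.046 ] 0.191 [ 0.5535 -0.0425  0.0963] fit [ 0.0027 -0.0045  0.0916]
16.85 [-0.0861 -0.2803 -4.9948] [-0.1534  0.0516  0.0591] 0.195 [ 0.5535 -0.0425  0.0963] fit [ 0.0026 -0.0036  0.0915]
```

```bash
python3 -m creep '[[[0,0,0.12],0],[[0,0,0.24],0],[[0,0,0.36],0],[[0,0,0.48],0],[[0,0,0.5],0],[[0,0,0.5],0]]'; python3 vib.py 4 w13.png; python3 -m creep '[[[0,0,0],0],[[0,0,0],0],[[0,0,0],0],[[0,0,0],0]]' -1 40; python3 vib.py 3 w14.png
```

```text
t: 17.5
position: [0.5534, -0.0425, 0.077]
tool_rot: [-0.0, 0.777, 0.629, -0.0]
contact_force: [-5.4, 1.1, 1.6]
opening: 0.195
17.5 [-5.3661  1.1124  1.5888] [ 0.0744  0.9899 -0.0374] 0.195 [ 0.5534 -0.0425  0.077 ] fit [-0.0001 -0.0038  0.0723]
17.55 [-6.0171  1.1692  0.7815] [ 0.0568  0.9413 -0.033 ] 0.193 [ 0.5534 -0.0424  0.0771] fit [ 0.0001 -0.0038  0.0723]
17.6 [-5.4019  0.6019  2.4934] [ 0.1307  0.8847 -0.0146] 0.186 [ 0.5534 -0.0424  0.0771] fit [-0.0002 -0.0042  0.0723]
17.65 [-4.9662  0.006   1.2994] [ 0.0698  0.8567 -0.0374] 0.189 [ 0.5534 -0.0425  0.077 ] fit [-0.0002 -0.0042  0.0723]
t: 18.1
position: [0.5534, -0.0424, 0.077]
tool_rot: [-0.0, 0.777, 0.629, -0.0]
contact_force: [-4.3, 1.0, 1.1]
opening: 0.191
18.1 [-4.3158  0.9592  1.099 ] [ 0.1892  0.8474 -0.0227] 0.191 [ 0.5534 -0.0424  0.077 ] fit [-0.0003 -0.0043  0.0723]
18.15 [-5.1894  0.6259  1.4973] [0.1761 0.8491 0.0146] 0.195 [ 0.5534 -0.0424  0.077 ] fit [-0.0001 -0.004   0.0723]
18.2 [-5.2257  0.5877  1.4553] [0.1619 0.8557 0.0196] 0.194 [ 0.5534 -0.0424  0.077 ] fit [-0.0001 -0.004   0.0723]
```

```bash
python3 -m creep '[[[0,0,-0.03],0],[[0,0,-0.06],0],[[0,0,-0.1],0],[[0,0,-0.14],0],[[0,0,-0.18],0],[[0,0,-0.22],0],[[0,0,-0.25],0],[[0,0,-0.25],0],[[0,0,-0.25],0]]' -1 40; python3 vib.py 6 w15.png
```

```text
t: 19.15
position: [0.5535, -0.0425, 0.0863]
tool_rot: [0.0, 0.777, 0.629, 0.0]
contact_force: [-0.4, -3.5, -12.0]
opening: 0.197
19.15 [ -0.418   -3.4657 -12.0269] [-2.0493  0.2784 -0.0112] 0.197 [ 0.5535 -0.0425  0.0863] fit [ 0.0027 -0.0035  0.0814]
19.2 [ 1.4239  6.3586 -7.4113] [ 2.722  -0.7214  0.0266] 0.194 [ 0.5534 -0.0425  0.0862] fit [ 0.0026 -0.004   0.0814]
19.25 [-1.0239 -0.724  -7.0878] [ 0.7287 -0.2503 -0.0417] 0.193 [ 0.5534 -0.0425  0.0862] fit [ 0.0024 -0.004   0.0813]
19.3 [-0.856  -4.7914 -8.9465] [-3.1201  0.4936 -0.0591] 0.195 [ 0.5534 -0.0425  0.0862] fit [ 0.0026 -0.0034  0.0814]
19.35 [ 0.627   5.4101 -6.71  ] [ 1.8592 -0.5609  0.0251] 0.192 [ 0.5534 -0.0425  0.0862] fit [ 0.0029 -0.0035  0.0814]
19.4 [ 0.6153 -0.7352 -9.7341] [ 1.7638 -0.5691  0.0348] 0.189 [ 0.5534 -0.0425  0.0862] fit [ 0.0029 -0.0047  0.0814]
```

View pics/w15.png

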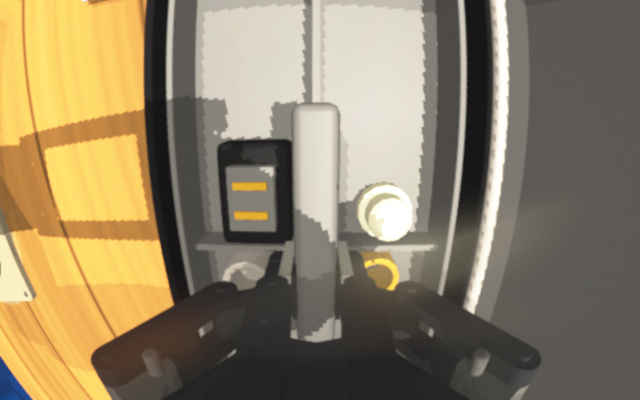

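```bash
python3 - <<'E'
from h import *
for i in range(8):
    s=r.read_state(); r.get_image('wrist')
    print(round(s['t'],3),'dq',s['dq'],'eff',s['joint_efforts'],'w',s['wrist_torque'][:2],s['contact_force'])
print(s['joints'])
E
```

```text
19.45 dq [ 0.01    0.0016 -0.0014 -0.1537 -0.0031  0.0018] eff [ -0.3411 -56.4211 -51.5361  -0.2144   0.119   -0.0133] w [-3.2414  0.3879] [  0.0403  -7.3871 -10.8704]
19.5 dq [-0.0076 -0.0035  0.0006  0.0953  0.0034  0.0127] eff [ -0.1458 -56.4588 -51.6225   0.1497  -0.0294   0.0267] w [ 0.8527 -0.1881] [ 0.6093  2.6212 -6.1628]
19.55 dq [-0.0141 -0.0003  0.004   0.1623 -0.0049 -0.0116] eff [ -0.0539 -56.3892 -51.5796   0.1384   0.0389   0.0078] w [ 2.8506 -0.6829] [ 0.9716  4.3005 -9.6918]
19.6 dq [ 0.0068  0.0013 -0.0025 -0.1153  0.0068 -0.0073] eff [  0.0612 -56.362  -51.4956   0.058    0.0894  -0.0248] w [-1.6799  0.3502] [-2.2558 -5.4713 -8.1726]
19.65 dq [ 0.0052 -0.0007 -0.0012 -0.052  -0.0023  0.0172] eff [ -0.0599 -56.435  -51.5303  -0.114    0.1124   0.0091] w [-1.5915  0.2539] [-0.2866 -1.1306 -9.4759]
19.7 dq [-0.0105 -0.0018  0.0012  0.1621 -0.0011 -0.0054] eff [  0.0403 -56.391  -51.514   -0.0369   0.1025  -0.0061] w [ 2.8598 -0.6181] [ 1.495   5.7044 -7.991 ]
19.75 dq [ 0.0018  0.0002 -0.0009 -0.0479  0.002  -0.0148] eff [  0.0078 -56.5433 -51.5803   0.0341   0.0671   0.0024] w [-0.3213 -0.1126] [ 0.172  -3.3901 -7.2856]
19.8 dq [ 0.0122  0.004  -0.0024 -0.1659  0.0034  0.0082] eff [  0.0424 -56.3319 -51.5763   0.0464   0.0566   0.0205] w [-2.9777  0.5355] [ -0.3757  -4.3123 -10.5896]
[-0.169   0.0874  1.7355  0.      1.3187  0.0409]
```

```bash
python3 -m creep '[[[0,0,-0.1],0],[[0,0,-0.3],0],[[0,0,-0.6],0],[[0,0,-0.9],0],[[0,0,-1.2],0],[[0,0,-1.5],0],[[0,0,-1.8],0],[[0,0,-2.1],0],[[0,0,-2.3],0],[[0,0,-2.4],0],[[0,0,-2.45],0],[[0,0,-2.45],0]]' -1 60; python3 vib.py 4 w16.png; python3 - <<'E'
from h import *
for i in range(4):
    s=r.read_state(); r.get_image('wrist'); print(s['t'],s['dq'],s['joints'])
im=r.get_image('side'); cv2.imwrite('pics/s16.png',cv2.resize(im['pixels'][60:270,210:430],None,fx=2.8,fy=2.8,interpolation=cv2.INTER_CUBIC))
E
```

```text
t: 21.05
position: [0.5534, -0.0424, 0.1841]
tool_rot: [-0.0, 0.777, 0.629, -0.0]
contact_force: [-0.2, -0.7, -10.9]
opening: 0.191
21.05 [ -0.1506  -0.718  -10.8884] [-1.6524  0.3043  0.0301] 0.191 [ 0.5534 -0.0424  0.1841] fit [ 0.0018 -0.0038  0.1789]
21.1 [ 0.4249  5.7266 -6.7246] [ 2.3891 -0.6224 -0.0248] 0.189 [ 0.5532 -0.0425  0.1838] fit [ 0.0013 -0.0032  0.1787]
21.15 [ 0.1998  1.6844 -7.9791] [ 1.5206 -0.3811 -0.0498] 0.192 [ 0.5531 -0.0425  0.1836] fit [ 0.0013 -0.0031  0.1786]
21.2 [-2.0718 -5.5351 -9.9317] [-2.6916  0.5381  0.0439] 0.19 [ 0.5531 -0.0424  0.1835] fit [ 0.0012 -0.0037  0.1787]
21.25 [ 0.003   0.0003 -0.002  -0.0016 -0.0047  0.009 ] [-0.169   0.0146  1.6292  0.0001  1.499   0.0409]
21.3 [-0.0136 -0.0053 -0.0019  0.1728 -0.0016 -0.0035] [-0.169   0.0146  1.629  -0.      1.499   0.0409]
21.35 [ 0.0011 -0.0037 -0.0007 -0.031   0.0016 -0.0123] [-0.169   0.0145  1.629  -0.0001  1.4991  0.0409]
21.4 [ 0.0123  0.0024 -0.0045 -0.1527  0.0119  0.0034] [-0.169   0.0144  1.6288  0.      1.4991  0.0409]
```

View pics/w16.png

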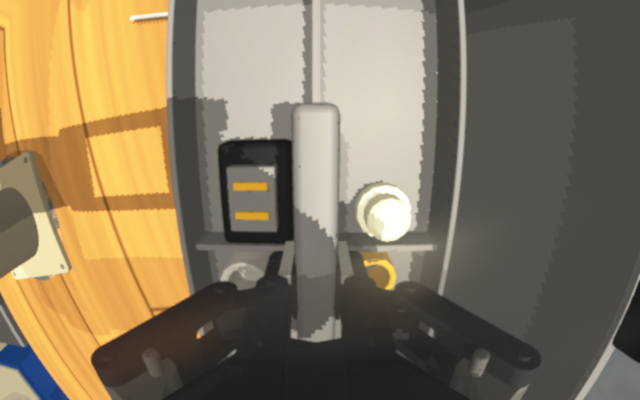

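View pics/s16.png

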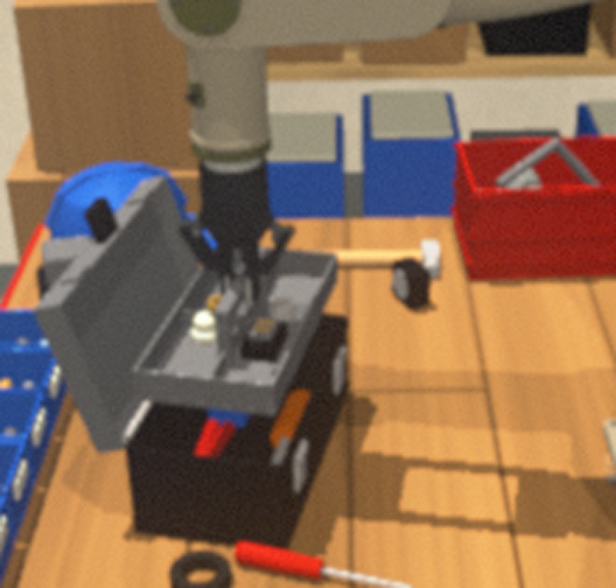

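```bash
python3 -m creep '[[[0,-0.05,-0.2],0],[[0,-0.15,-0.5],0],[[0,-0.35,-0.8],0],[[0,-0.6,-1.1],0],[[0,-0.9,-1.4],0],[[0,-1.2,-1.65],0],[[0,-1.5,-1.8],0],[[0,-1.8,-1.9],0],[[0,-2.1,-1.9],0],[[0,-2.3,-1.9],0],[[0,-2.45,-1.9],0],[[0,-2.5,-1.9],0]]' -1 60; python3 - <<'E'
from h import *
for i in range(6):
    s=r.read_state(); r.get_image('wrist'); print(s['t'],s['dq'],s['joints'],s['wrist_torque'],s['contact_force'],s['position'])
E
```

```text
t: 22.7
position: [0.4553, -0.0215, 0.2608]
tool_rot: [0.0, 0.777, 0.629, 0.0]
contact_force: [-1.2, -2.9, -7.3]
opening: 0.19
22.7 [ 0.0039 -0.0352  0.0341 -0.0643 -0.0001 -0.0018] [-0.1598 -0.286   1.7632 -0.0001  1.6636  0.05  ] [-0.5263  0.0864 -0.0145] [-1.1706 -2.9015 -7.2567] [ 0.4553 -0.0215  0.2608]
22.75 [ 0.0115  0.024  -0.0144 -0.16    0.0029  0.0039] [-0.1599 -0.2856  1.763  -0.      1.6635  0.05  ] [-3.2471  0.5954 -0.0269] [-1.3017 -5.5939 -9.2185] [ 0.4554 -0.0216  0.2607]
22.8 [-0.0035  0.0156 -0.01    0.0462 -0.0066  0.0057] [-0.1599 -0.2846  1.7626  0.0001  1.6631  0.0499] [ 0.2016 -0.1751 -0.0002] [ 0.7087  3.0725 -4.209 ] [ 0.4557 -0.0216  0.2605]
22.85 [-0.0162  0.01   -0.0033  0.1696 -0.0056 -0.0051] [-0.16   -0.284   1.7623 -0.0001  1.6629  0.0499] [ 2.8694 -0.7503 -0.0197] [ 0.6798  4.844  -8.3697] [ 0.4558 -0.0217  0.2604]
22.9 [-0.0008  0.0073 -0.0009 -0.0084 -0.0033 -0.0047] [-0.16   -0.2834  1.7621 -0.0001  1.6629  0.0499] [ 0.5255 -0.1829  0.0328] [-0.5    -1.4845 -7.6096] [ 0.4559 -0.0218  0.2603]
22.95 [ 0.0162  0.0071 -0.0067 -0.1712  0.0059  0.0043] [-0.16   -0.2832  1.762   0.      1.6629  0.0499] [-2.8992  0.5991  0.0202] [ -0.9838  -3.7436 -10.5029] [ 0.4559 -0.0217  0.2602]
```

Still vibrating about the forearm axis; turn the tray 90° so its long side lies along the forearm.

```bash
python3 -m creep '[[[0,0,0],-0.2],[[0,0,0],-0.6],[[0,0,0],-1.2],[[0,0,0],-1.9],[[0,0,0],-2.6],[[0,0,0],-3.3],[[0,0,0],-4],[[0,0,0],-4.7],[[0,0,0],-5.4],[[0,0,0],-6.1],[[0,0,0],-6.8],[[0,0,0],-7.5]]' -1 60; python3 - <<'E'
from h import *
for i in range(4):
    s=r.read_state(); r.get_image('wrist'); print(s['t'],s['dq'],s['joints'],s['wrist_torque'],s['contact_force'],s['position'])
E
python3 -m creep '[[[0,0,0],-0.5],[[0,0,0],-1.2],[[0,0,0],-1.9],[[0,0,0],-2.6],[[0,0,0],-3.3],[[0,0,0],-4],[[0,0,0],-4.7],[[0,0,0],-5.4],[[0,0,0],-6.1],[[0,0,0],-6.8],[[0,0,0],-7.3],[[0,0,0],-7.5]]' -1 60; python3 - <<'E'
from h import *
for i in range(6):
    s=r.read_state(); im=r.get_image('wrist'); print(s['t'],s['dq'],s['joints'],s['wrist_torque'],s['contact_force'],s['position'])
cv2.imwrite('pics/w20.png',im['pixels'])
E
```

```text
t: 24.2
position: [0.4558, -0.0217, 0.2602]
tool_rot: [-0.0, 0.476, 0.88, -0.0]
contact_force: [0.8, -0.1, -8.1]
opening: 0.193
24.2 [-0.0013  0.0002  0.0006  0.001   0.0037 -0.7383] [-0.16   -0.2833  1.7621  0.0001  1.6631 -0.7395] [-0.0208 -0.0513  0.0752] [ 0.7941 -0.0839 -8.1241] [ 0.4558 -0.0217  0.2602]
24.25 [ 0.0017 -0.0012  0.0017 -0.0082 -0.0074  0.1592] [-0.16   -0.2833  1.7622 -0.      1.6631 -0.744 ] [ 0.0101 -0.0657 -0.0291] [-1.091  -0.2074 -7.2624] [ 0.4558 -0.0217  0.2601]
24.3 [ 0.0001 -0.0022  0.0004  0.0007  0.0008  0.0975] [-0.16   -0.2834  1.7622  0.      1.6631 -0.7375] [ 0.1629 -0.0484 -0.0813] [-0.0857  0.09   -8.7057] [ 0.4558 -0.0217  0.2602]
24.35 [-0.0014 -0.0022 -0.0013  0.0079  0.0072  0.0217] [-0.1599 -0.2834  1.7622  0.      1.6631 -0.7346] [ 0.0257 -0.0936 -0.0487] [-0.4273 -0.0815 -7.7502] [ 0.4557 -0.0216  0.2602]
t: 25.6
position: [0.4557, -0.0216, 0.2603]
tool_rot: [-0.0, 0.105, 0.995, 0.0]
contact_force: [0.6, -0.4, -8.3]
opening: 0.193
25.6 [-0.0012 -0.003  -0.0016 -0.0006 -0.0042 -0.1761] [-0.16   -0.2838  1.7624  0.0001  1.6631 -1.521 ] [ 0.1
[... 290 characters left out ...]
0034 -0.0029  0.0319] [-0.1599 -0.2838  1.7624  0.      1.6631 -1.5196] [ 0.0605 -0.0357  0.0021] [ 0.2452  0.1335 -8.2103] [ 0.4557 -0.0216  0.2603]
25.75 [ 0.0003  0.0001 -0.0031 -0.0008  0.0036  0.0022] [-0.16   -0.2838  1.7624  0.      1.6631 -1.5191] [ 0.1684  0.0137 -0.0408] [ 1.2832 -0.4512 -9.6005] [ 0.4557 -0.0216  0.2603]
25.8 [-0.0007 -0.0014  0.0009  0.0012  0.0097 -0.0141] [-0.16   -0.2839  1.7624  0.      1.6631 -1.5191] [ 0.1222 -0.0032  0.005 ] [ 0.0382 -0.0537 -7.9019] [ 0.4557 -0.0217  0.2603]
25.85 [-0.0005  0.0001 -0.0004  0.0008  0.0039 -0.0144] [-0.1599 -0.2839  1.7624  0.      1.6631 -1.5194] [ 0.0956 -0.0645  0.0016] [-0.1875  0.2459 -8.5198] [ 0.4557 -0.0216  0.2603]
```

View pics/w20.png

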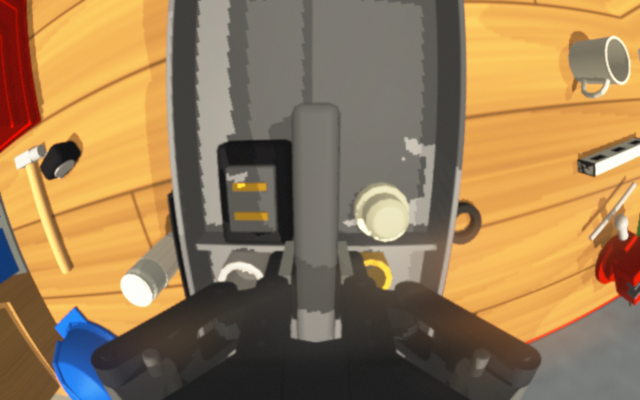

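```bash
python3 -m creep '[[[0,0,0],0],[[0,0,0],0],[[0,0,0],0],[[0,0,0],0],[[0,0,0],0]]'; python3 - <<'E'
from h import *
s,R=tool(); im=r.get_image('wrist'); C=wcloud(im); L=(C-s['position'])@R  # tool frame offsets
m=(abs(C[...,2]-(s['position'][2]-.005))<.02)&(abs(L[...,1])<.07)&(abs(L[...,0])<.15)&(im['z_map']>0)
q=C[m]
for _ in range(4):
    A=np.c_[q[:,:2]-s['position'][:2],np.ones(len(q))]; c,*_x=np.linalg.lstsq(A,q[:,2],rcond=None); e=abs(A@c-q[:,2]); q=q[e<max(.002,2*np.median(e))]
print('floor slope,z',c,len(q))
for i in range(4):
    s=r.read_state(); r.get_image('side'); print(s['t'],s['dq'],s['wrist_torque'],s['contact_force'],s['opening'])
im=r.get_image('side'); cv2.imwrite('pics/s21.png',im['pixels'])
for th in('socket','battery','coupling','gland'): print(th,[(d['position'],d['conf']) for d in r.spot_point('side',th)[:1]],[(d['position'],d['conf']) for d in r.spot_point('wrist',th)[:1]])
im=r.get_image('top'); cv2.imwrite('pics/t21.png',im['pixels'])
E
```

```text
t: 26.4
position: [0.4557, -0.0217, 0.2603]
tool_rot: [-0.0, 0.105, 0.994, -0.0]
contact_force: [0.1, 0.5, -7.2]
opening: 0.186
floor slope,z [0.0049 0.0006 0.2556] 31730
26.45 [ 0.      0.0029 -0.0013 -0.0001  0.0102 -0.0095] [ 0.0531  0.0213 -0.0531] [-0.0465 -0.6017 -9.4222] 0.19232756936799533
26.5 [-0.0004  0.0005 -0.0013 -0.0007  0.0008 -0.0104] [ 0.0819 -0.0871  0.0612] [ 0.0828 -0.0084 -7.9933] 0.1919506444717492
26.55 [ 0.0027 -0.0013  0.0011  0.001  -0.01    0.0092] [ 0.0694 -0.0179  0.0132] [-0.1462 -0.2209 -8.1251] 0.19340652316072482
26.6 [-0.0002 -0.0001 -0.0003 -0.0001 -0.0019  0.0097] [ 0.1223  0.0238 -0.0254] [-0.0127 -0.126  -8.4932] 0.19134319222391377
socket [([324.2, 151.4], 0.56)] [([253.5, 260.2], 0.84)]
battery [([335.4, 159.0], 0.59)] [([258.9, 186.3], 0.93)]
coupling [([316.6, 163.8], 0.43)] [([362.3, 255.6], 0.76)]
gland [([330.1, 168.7], 0.59)] [([380.9, 209.2], 0.9)]
```

View pics/s21.png

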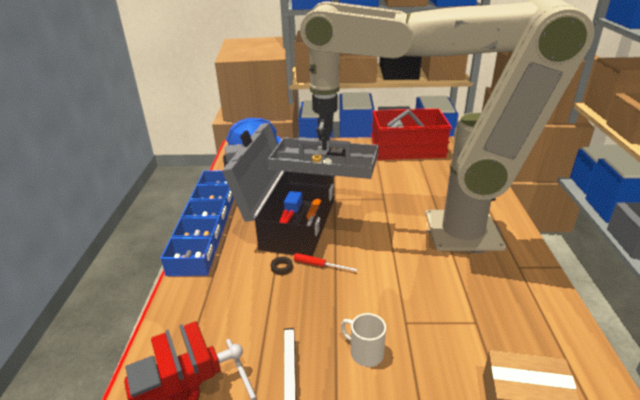

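View pics/t21.png

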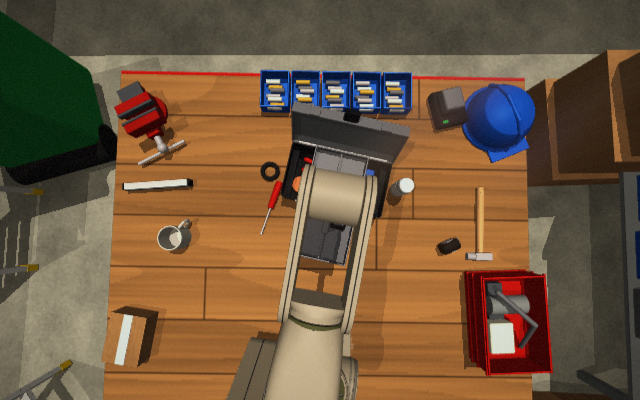

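```bash
python3 - <<'E'
from station import r
print(r.finish_job())
E
```

```text
the job is handed in; nothing more can be done
None
```

The toolbox is open with its lid back on its stop. The arm is still holding the tray by its handle, with all four parts in it, and I have handed the job in; no verdict is reported.

**Last checks**
- **Height:** the tray's underside is about 250 mm above the bench, 130 mm above the rim.
- **Level and still:** the tray floor slopes about 0.005 rad, and forces and joint speeds had dropped to sensor noise.
- **Parts:** the networks found all four in the tray from both the wrist and side cameras.
- **Lid and bystanders:** the lid looks open in the last side and top pictures. The tape roll, spray can, screwdriver, hammer, spirit level, tape measure and mug look unmoved by eye, but I did not measure their positions again.

**What went wrong or disagreed**
- **Fingertips shorter than stated:** they lie about 40 mm behind the stated TCP, so my first closing on the tab passed just above it. I measured the gap, corrected the height and gripped it.
- **Vibration while lifting:** as soon as the tray left its ledges, the arm shook about the forearm axis (joint 4, roughly ±0.16 rad/s). The parts slid towards the middle of the tray but stayed in it. Changing the grip force and lifting again did not help.
- **Fix for the vibration:** I pulled the tray about 100 mm towards the robot and turned it 90°, which stopped the shaking. It now hangs crosswise, still partly over the box.

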